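# Rub down the taped seam of a cake box at a market stall

### The job

Draw the burnisher out from under the plank riser, lay it flat on the cork mat and let go, then take it afresh so that its nib can reach beneath the cake box's carrying handle. With the nib, rub slowly and lightly along the whole L of paper tape on the lid, from the free end of the long leg (which runs under the carrying handle) round the corner to the free end of the short leg, without crushing the lid. Finally lay the burnisher flat on the cork mat again, without dropping it, and leave everything else on the table where it is.

Things in the scene. Friction and masses are not known exactly. Their poses are not given: they have to be found in the camera images.
- burnisher: the stylus: straight burnishing tool, 178 mm long, about 90 g: square wooden handle 18 x 18 mm from x = -85 to +65 mm, then a steel cone to a ball nib 10 mm across. Origin on its centre line near mid-length, +x towards the nib. It starts lying flat, rear half under the riser, nib half sticking out of the front
- nib (a point): centre of the burnisher's ball nib (radius 5 mm)
- box: a closed brown card cake box, 220 mm (its x) by 180 mm (its y), lid top 80 mm above the table; fixed. Origin under its centre. The seam of its lid is covered by an L of white paper tape 15 mm wide: long leg 105 mm along box x (at y = -30 mm), passing under the carrying handle; short leg 70 mm along box y (at x = 45 mm)
- arch (a point): top middle of the box's carrying handle, on the bar's centre line 166 mm above the table: a thin white arch of 10 mm bar in the box's plane x = 0, legs at box y = +-95 mm; its underside is 81 mm above the lid between y = -70 and 70 mm and slopes to 60 mm above the lid at the legs
- lid (a joint): how far the springy lid is pressed down, m: 0 at rest, about 600 N/m, crushed from 0.008
- riser: a low plank display riser, fixed; origin on the table under the middle of its front edge, +x into its depth: 170 mm deep, 200 mm wide, top 62 mm high with three small vases (50 mm) along the back; open front and back, free space beneath 46 mm high and 168 mm wide
- mat: a cork mat 220 (x) by 160 (y) by 4 mm thick, fixed flat on the table; origin under its centre
- jar: bystander: lidded jar, 60 mm across, 70 mm high, origin under its centre
- phone: bystander: black phone lying flat, 150 (x) x 72 x 9 mm, origin under its centre
- spool: bystander: wooden spool standing, 56 mm across, 60 mm high, origin under its centre
- giftbox: bystander: small white box, 60 (x) x 80 x 50 mm, origin under its centre
- mug: bystander: low white cup, 70 mm across, 60 mm high, handle at its +y, origin under its centre
- brush: bystander: brush lying flat, about 160 mm long along its x; leave it lying
- taperoll: bystander: empty grey tape ring lying flat, 90 mm across, 30 mm high, origin under its centre
- candle: bystander: amber candle tin, 56 mm across, 60 mm high, origin under its centre
- seam0 (a point): point 0 of 0 to 8 along the middle of the tape: the free end of the long leg; 5 mm above the lid, where the nib's centre is when it touches the tape there (moves with the lid)
- seam1 (a point): point 1 of 0 to 8 along the middle of the tape: 21 mm further along the long leg; 5 mm above the lid, where the nib's centre is when it touches the tape there (moves with the lid)
- seam2 (a point): point 2 of 0 to 8 along the middle of the tape: 21 mm further along the long leg; 5 mm above the lid, where the nib's centre is when it touches the tape there (moves with the lid)
- seam3 (a point): point 3 of 0 to 8 along the middle of the tape: just past the arch, on the long leg; 5 mm above the lid, where the nib's centre is when it touches the tape there (moves with the lid)
- seam4 (a point): point 4 of 0 to 8 along the middle of the tape: 21 mm further along the long leg; 5 mm above the lid, where the nib's centre is when it touches the tape there (moves with the lid)
- seam5 (a point): point 5 of 0 to 8 along the middle of the tape: the corner of the L; 5 mm above the lid, where the nib's centre is when it touches the tape there (moves with the lid)
- seam6 (a point): point 6 of 0 to 8 along the middle of the tape: 23 mm along the short leg; 5 mm above the lid, where the nib's centre is when it touches the tape there (moves with the lid)
- seam7 (a point): point 7 of 0 to 8 along the middle of the tape: 24 mm further along the short leg; 5 mm above the lid, where the nib's centre is when it touches the tape there (moves with the lid)
- seam8 (a point): point 8 of 0 to 8 along the middle of the tape: the free end of the short leg; 5 mm above the lid, where the nib's centre is when it touches the tape there (moves with the lid)
There are look-alikes about, which are no part of the job. There is more than one size of the burnisher; the one meant has the size given above.

How it is judged:
By the outcome, as a careful person would: the job done as asked, in the order asked, and still so for the second after the job is handed in, with the robot touching nothing.
It also fails if it takes over 72 s, if anything falls off the work surface, if the arm or the gripper's body presses on something with over 40 N, if the wrist force passes 120 N, or if a joint passes its speed limit or range.

### The arm

A 6-joint arm with a two-finger parallel gripper is mounted at the origin on the work surface. World frame = base frame: x ahead of the robot, y to its left, z up, the work surface at z = 0. Lengths are in m, angles in rad, forces in N, time in s.
With the tool pointing down it reaches from about 0.35 to 0.95 m from the base axis. Payload 17.4 kg.
Tool frame: the origin (TCP) lies on the centre line of the jaws, within the pads' length; the fingertips stand nose_length ahead of it and the grasp point (between the pads) lies 2 mm behind it (nose_length is the distance from the TCP to the fingertips, in m); z points along the fingers, y is the line along which they close (so a half turn about z gives the same grasp; the last joint's range is limited). The gripper opens to 93 mm and grips with 3 to 60 N. Pads are 15 mm wide; open, the fingers measure 128 mm over their backs; the gripper's body (75 mm by 188 mm) begins 65 mm behind the grasp point.
Start: joints at [-1.227, 0.116, 1.442, -0, 1.584, -0.038], TCP at [0.251, -0.626, 0.236] pointing down, gripper open.
Joint ranges: [-2.83, 2.83], [-0.83, 2.19], [0.07, 2.5], [-1.14, 4.28], [0.01, 3], [-2.97, 2.97]. Speed limits (rad/s): [1.89, 1.89, 2.22, 3.14, 3.14, 3.14].

### API

Orientations are given as a unit quaternion [w, x, y, z].
In Python, from plant import read_state, read_camera, close_job, nose_length gives the robot as it stands.
- The arm moves only by the tool servo_tool, never from a script. Its argument "steps" is a list of rows, each an object of numbers: "grip": the opening, from 0 (shut) to 1 (fully open); "tx", "ty", "tz": the shift along the tool's x, y, z in m; "rx", "ry", "rz": the turn, a rotation vector about the tool's x, y, z in degrees. A call has 1 to 12 rows; each row is the pose to reach, as a shift and turn from the pose commanded when the call began, along the tool's axes at that moment; what a row does not reach only later rows make up. A row lasts 1/12 s, in which the tool goes at most 41.7 mm and 7.16 degrees, less where a joint would pass 70% of its speed; a pose out of reach is approached as far as the arm can. A call with a gripper value outside its range is refused whole. The fingers move at their own pace and stop on an object; "newtons" is the grip in N (left out, the last holds). Time passes only in rows, so rows that repeat a pose let the fingers close. It gives the time, the measured TCP pose, the force, the opening and the grip force at its end, in the units of the state.
- read_state(): the state, without advancing time (a new reading comes with each control period).
- read_camera(name): name is "side" or "top" or "wrist"; returns a dict with "color" (384x512x3 uint8, blue, green, red), "fx", "fy", "cx", "cy" (pixels), "dist_coeffs" ([k1, k2, p1, p2, k3] as OpenCV has them; the pictures are not rectified), "rvec" (rotation vector, rad) and "tvec" (3), from world to camera coordinates, as OpenCV has them. Camera axes: x right, y down, z forward; pixel columns grow to the right and rows downward; lengths in m; the calibration is good to about 2 mm. A picture is of the moment at which its call begins. There is no depth.
- close_job(): hands the job in; it is judged then, once.
The state is a dict: "t": time; "joint_pos": joint angles; "qd": joint speeds; "joint_torque": joint torques, N m; "tool_pos": TCP position; "orientation": TCP orientation; "ft_force": force on the tool from outside, world axes, zero at the start; "wrist_torque": the same for the moment, N m; "gripper_width": finger opening in m; "gripper_force": force on a finger pad.
Only numpy, scipy, OpenCV 4.12 (cv2) and the standard library are available. Lean on these libraries where they do the work, as an engineer would, in place of code of your own. Each camera call takes 0.05 s, during which the arm holds its last target. There are 200 camera calls.

## Working session

There is one attempt and no reset: what is moved stays moved. The work goes in short steps, Python scripts to look and compute and a tool call to move; the robot and the scene stay as the last step left them, time stands still between calls to the robot, and variables do not carry over. Pictures are saved under pics/ and viewed, at most 10 in all, crops included, and the job is handed in when it is done.

Besides the shell and the picture viewer there is one more tool, called after "Request:" as name([rows], argument=value, ...), one row to a line, values as JSON. servo_tool: Moves the arm, as the interface text tells. Its arguments: {"type":"object","properties":{"steps":{"type":"array","items":{"type":"object","properties":{"grip":{"type":"number"},"tx":{"type":"number"},"ty":{"type":"number"},"tz":{"type":"number"},"rx":{"type":"number"},"ry":{"type":"number"},"rz":{"type":"number"}}}},"newtons":{"type":"number"}},"required":["steps"]}

```bash
mkdir -p pics; ls; cat > h.py <<'E'
import numpy as np, cv2
from plant import read_state, read_camera, close_job, nose_length
from scipy.spatial.transform import Rotation as R
def snap(n,fn=None):
    c=read_camera(n)
    if fn: cv2.imwrite('pics/'+fn,c['color'])
    np.save('pics/cam_%s.npy'%n,c,allow_pickle=True)
    return c
def load(n): return np.load('pics/cam_%s.npy'%n,allow_pickle=True).item()
def K(c): return np.array([[c['fx'],0,c['cx']],[0,c['fy'],c['cy']],[0,0,1.]])
def ray(c,uv):
    p=cv2.undistortPoints(np.array(uv,float).reshape(-1,1,2),K(c),np.array(c['dist_coeffs'])).reshape(-1,2)
    Rm=cv2.Rodrigues(np.array(c['rvec'],float))[0]; t=np.array(c['tvec'],float).ravel()
    d=np.c_[p,np.ones(len(p))]@Rm
    return -Rm.T@t,d
def onz(c,uv,z):
    o,d=ray(c,uv); return o+d*((z-o[2])/d[:,2])[:,None]
def proj(c,P):
    return cv2.projectPoints(np.array(P,float).reshape(-1,1,3),np.array(c['rvec'],float),np.array(c['tvec'],float),K(c),np.array(c['dist_coeffs']))[0].reshape(-1,2)
def tri(c1,uv1,c2,uv2):
    o1,d1=ray(c1,uv1);o2,d2=ray(c2,uv2);d1=d1[0];d2=d2[0]
    s=np.linalg.lstsq(np.c_[d1,-d2],o2-o1,rcond=None)[0]
    return (o1+s[0]*d1+o2+s[1]*d2)/2, np.linalg.norm(o1+s[0]*d1-o2-s[1]*d2)
def rot(): 
    s=read_state();q=s['orientation'];return R.from_quat([q[1],q[2],q[3],q[0]])
E
python3 - <<'E'
from h import *
for n in('top','side','wrist'):
    c=snap(n,n+'0.png'); print(n,ray(c,[[256,192]]))
a=[cv2.imread('pics/%s0.png'%n) for n in('top','side')]
cv2.imwrite('pics/top0b.png',cv2.resize(a[0],(800,600),interpolation=cv2.INTER_CUBIC))
cv2.imwrite('pics/side0b.png',cv2.resize(a[1],(800,600),interpolation=cv2.INTER_CUBIC))
print(nose_length if not callable(nose_length) else nose_length()); print(read_state())
E
```

```text
pics
top (array([0.23487342, 0.00930287, 1.47712507]), array([[ 0.18934013, -0.0361892 , -0.98140823]]))
side (array([0.07767734, 0.819676  , 0.9238123 ]), array([[ 0.32929762, -0.66927235, -0.66627184]]))
wrist (array([ 0.31633231, -0.60040902,  0.38337212]), array([[-0.23972426, -0.10357086, -0.96541343]]))
0.017
{'t': 0.15, 'joint_pos': array([-1.22677831e+00,  1.16369280e-01,  1.44210315e+00, -1.41604900e-05,
        1.58402003e+00, -3.78034254e-02]), 'qd': array([-0.00020261, -0.00027652, -0.00327416,  0.00107024, -0.00072287,
        0.0009256 ]), 'joint_torque': array([ 9.44065978e-04, -7.21767068e+01, -6.22947121e+01,  7.80304754e-02,
        2.25347973e-02, -6.48632295e-05]), 'tool_pos': array([ 0.25144967, -0.62626099,  0.23508454]), 'orientation': array([-4.43563835e-04,  9.81831748e-01,  1.89753040e-01, -7.56120159e-05]), 'ft_force': array([-0.39884597,  0.04045539,  0.00118732]), 'wrist_torque': array([ 0.035853  , -0.02991334, -0.00926082]), 'gripper_force': 0.0, 'gripper_width': 0.09277677412884115}
```

View pics/top0b.png

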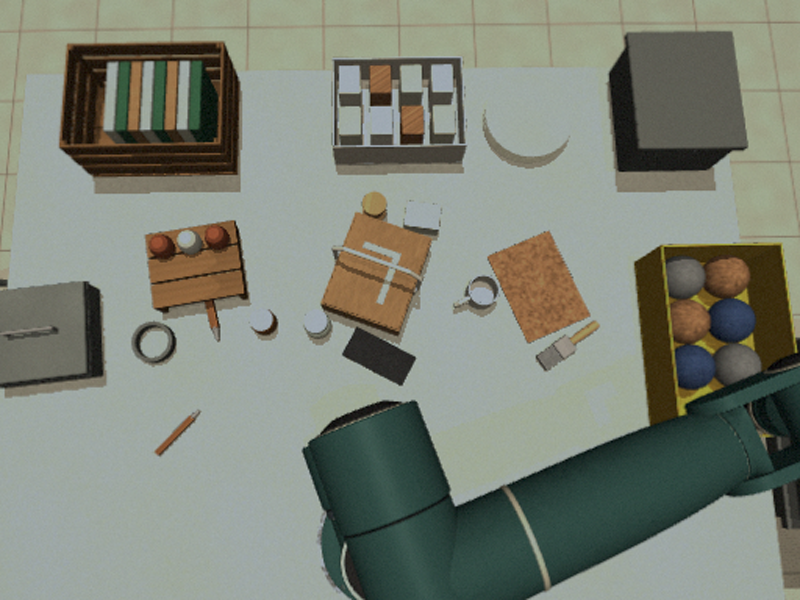

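View pics/side0b.png

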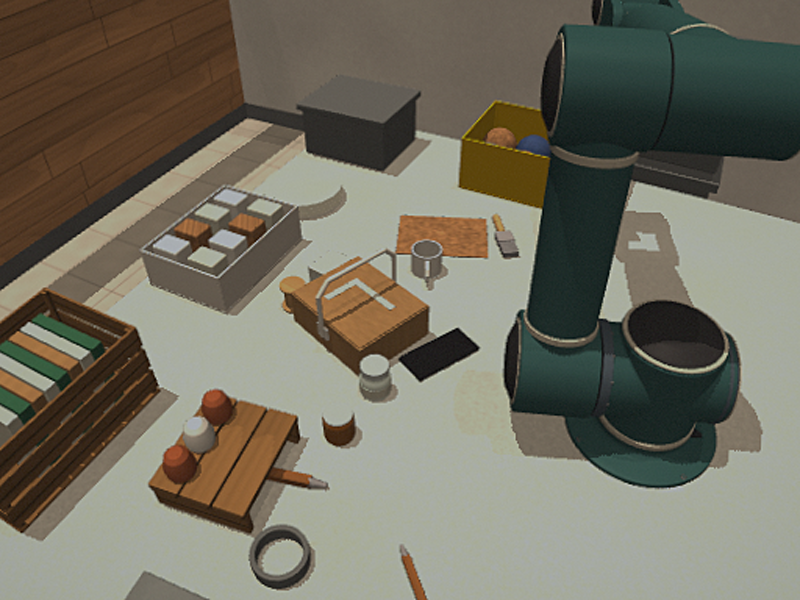

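The top view shows the riser at (195,265), with a stylus sticking out of its front at (213,320). A look-alike stylus lies loose at (177,433). The cake box is at (378,272), its tape L runs around (385,265), the mat is at (540,285) and the brush at (567,345). The burnisher meant is the one under the riser, because the task says it starts there. I'll check it in an enlarged crop.

```bash
python3 - <<'E'
from h import *
t=cv2.imread('pics/top0.png'); s=cv2.imread('pics/side0.png')
def cr(im,x0,y0,w,h): return cv2.resize(im[y0:y0+h,x0:x0+w],(400,300),interpolation=cv2.INTER_CUBIC)
m=np.vstack([np.hstack([cr(t,88,140,80,60*1+0),cr(t,200,125,88,66)]),np.hstack([cr(s,150,280,80,60),cr(s,176,150,112,84)])])
cv2.imwrite('pics/m1.png',m)
c=load('top')
f=lambda L,z:onz(c,np.array(L)*.64,z)
print('mat',f([[487,250],[548,231],[590,318],[530,342]],.004))
print('jar',f([[315,320],[262,320]],.07)); print('phone',f([[358,328],[415,357],[404,384],[343,355]],.009))
print('riser top',f([[146,234],[237,220],[245,296],[155,311]],.062))
print('mug',f([[482,290]],.06),'brush',f([[540,360],[597,323]],.02),'ring',f([[154,342]],.03),'candle',f([[374,203]],.06))
print('box',f([[355,212],[432,240],[403,335],[322,304]],.08))
print('tape',f([[365,246],[400,258],[381,302]],.08))
E
```

```text
mat [[ 0.63257025 -0.2492407   0.004     ]
 [ 0.67553126 -0.39403074  0.004     ]
 [ 0.46852703 -0.47563449  0.004     ]
 [ 0.41672621 -0.33525229  0.004     ]]
jar [[0.46626412 0.14169445 0.07      ]
 [0.46865514 0.25560016 0.07      ]]
phone [[ 0.45608575  0.05113664  0.009     ]
 [ 0.38810696 -0.07480033  0.009     ]
 [ 0.32885368 -0.04861974  0.009     ]
 [ 0.39607254  0.08540212  0.009     ]]
riser top [[0.66847604 0.51616736 0.062     ]
 [0.69690283 0.31550129 0.062     ]
 [0.52373919 0.29463562 0.062     ]
 [0.49458457 0.48873026 0.062     ]]
mug [[ 0.5269196  -0.22368809  0.06      ]] brush [[ 0.37415568 -0.35120477  0.02      ]
 [ 0.45429975 -0.48525444  0.02      ]] ring [[0.43129511 0.49880112 0.03      ]] candle [[0.73156173 0.00956294 0.06      ]]
box [[ 0.70447769  0.05193185  0.08      ]
 [ 0.63706565 -0.11605977  0.08      ]
 [ 0.42826337 -0.04658144  0.08      ]
 [ 0.49912658  0.12564663  0.08      ]]
tape [[ 0.6262882   0.03114223  0.08      ]
 [ 0.59771218 -0.04471506  0.08      ]
 [ 0.50087767 -0.00119358  0.08      ]]
```

View pics/m1.png

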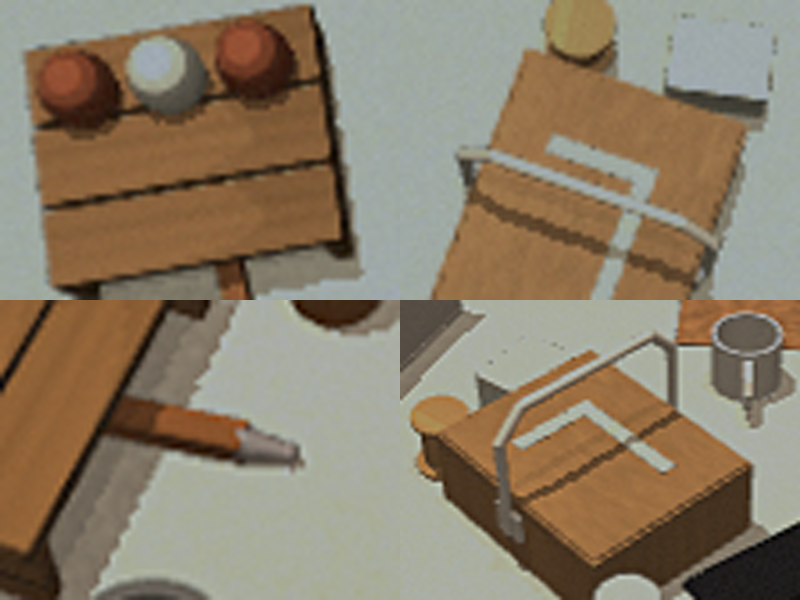

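The crop shows a square handle about 18 mm wide coming out under the riser front, with a steel cone and nib. In the side image the nib is at about (209,312) and in the top image at about (139,218). This is the one meant, and I'll check its scale in numbers next.

```bash
cat >> h.py <<'E'
def pose(yaw,tilt=0):
    """tool x at world yaw(deg), z down; tilt>0: fingers swing toward +tool x"""
    y=np.radians(yaw); x=np.array([np.cos(y),np.sin(y),0]); z=np.array([0,0,-1.])
    return R.from_matrix(np.c_[x,np.cross(z,x),z])*R.from_euler('y',tilt,degrees=True)
def delta(p,Rt,R0=None,p0=None):
    s=read_state(); R0=R0 or rot(); p0=s['tool_pos'] if p0 is None else p0
    t=R0.inv().apply(np.array(p)-p0); r=(R0.inv()*Rt).as_rotvec(degrees=True)
    return np.round(t,4),np.round(r,2)
E
python3 - <<'E'
from h import *
t=load('top');s=load('side')
nib,e=tri(t,[[138.9,217.6]],s,[[209.4,312]]);print('nib',nib,e)
im=t['color'].astype(int); 
hsv=cv2.cvtColor(t['color'],cv2.COLOR_BGR2HSV)
for nm,(x0,x1,y0,y1) in dict(rod=(126,146,196,222),loose=(92,132,256,296)).items():
    m=((hsv[...,1]>110)).astype(np.uint8); q=np.zeros_like(m);q[y0:y1,x0:x1]=m[y0:y1,x0:x1]
    ys,xs=np.nonzero(q); 
    if len(xs)<5: print(nm,len(xs));continue
    b=cv2.boxPoints(cv2.minAreaRect(np.c_[xs,ys].astype(np.float32)));P=onz(t,b,.018)
    print(nm,len(xs),b.round(1).tolist(),P[:,:2].round(4).tolist(),[np.linalg.norm(P[i]-P[i-1]).round(4) for i in(1,2)])
    d=cv2.fitLine(onz(t,np.c_[xs,ys],.018)[:,:2].astype(np.float32),cv2.DIST_L2,0,.01,.01).ravel();print(d,np.degrees(np.arctan2(d[1],d[0])))
print(delta([.47,.37,.33],pose(187)))
E
```

```text
nib [0.43453824 0.3656332  0.00787124] 0.0027090360790339926
rod 75 [[131.39999389648438, 196.10000610351562], [136.8000030517578, 194.89999389648438], [139.6999969482422, 208.0], [134.3000030517578, 209.1999969482422]] [[0.5106, 0.3919], [0.5145, 0.3731], [0.4682, 0.3619], [0.4643, 0.3805]] [np.float64(0.0191), np.float64(0.0477)]
[0.9611903  0.27588618 0.48955795 0.37672892] 16.014832
loose 117 [[99.0, 288.0], [121.0, 266.0], [123.5, 268.5], [101.5, 290.5]] [[0.199, 0.4915], [0.2703, 0.4201], [0.2618, 0.4114], [0.1906, 0.4828]] [np.float64(0.1009), np.float64(0.0122)]
[ 0.7232795  -0.6905554   0.2310033   0.45042464] -43.67409
(array([ 0.574 , -0.8432, -0.0941]), array([-1.0000e-02, -7.0000e-02, -1.6512e+02]))
```

Request:
servo_tool([
  {"tx": 0.02, "ty": -0.03, "tz": -0.02, "rz": -7, "grip": 0.6},
  {"tx": 0.05, "ty": -0.06, "tz": -0.04, "rz": -14, "grip": 0.6},
  {"tx": 0.565, "ty": -0.847, "tz": -0.1, "rz": -171, "grip": 0.6},
  {"tx": 0.565, "ty": -0.847, "tz": -0.1, "rz": -171, "grip": 0.6},
  {"tx": 0.565, "ty": -0.847, "tz": -0.1, "rz": -171, "grip": 0.6},
  {"tx": 0.565, "ty": -0.847, "tz": -0.1, "rz": -171, "grip": 0.6},
  {"tx": 0.565, "ty": -0.847, "tz": -0.1, "rz": -171, "grip": 0.6},
  {"tx": 0.565, "ty": -0.847, "tz": -0.1, "rz": -171, "grip": 0.6},
  {"tx": 0.565, "ty": -0.847, "tz": -0.1, "rz": -171, "grip": 0.6},
  {"tx": 0.565, "ty": -0.847, "tz": -0.1, "rz": -171, "grip": 0.6},
  {"tx": 0.565, "ty": -0.847, "tz": -0.1, "rz": -171, "grip": 0.6},
  {"tx": 0.565, "ty": -0.847, "tz": -0.1, "rz": -171, "grip": 0.6},
])

```text
validation failed for argument at $.st...
```

```bash
python3 - <<'E'
from h import *
print(read_state()['tool_pos'],read_state()['joint_pos'],delta([.46,.37,.28],pose(193)))
E
```

```text
[ 0.25144967 -0.62626099  0.23508454] [-1.22677831e+00  1.16369280e-01  1.44210315e+00 -1.41604900e-05
  1.58402003e+00 -3.78034254e-02] (array([ 0.5648, -0.8468, -0.0441]), array([-0.0000e+00, -8.0000e-02, -1.7112e+02]))
```

Request:
servo_tool([
  {"tx": 0.02, "ty": -0.03, "tz": -0.02, "rx": 0, "ry": 0, "rz": -7, "grip": 0.6},
])

```text
t: 0.23
tool_pos: [0.2575, -0.5928, 0.2497]
orientation: [-0.004, 0.969, 0.247, -0.001]
ft_force: [-0.1, 0.5, 0.0]
gripper_width: 0.0898
gripper_force: 0.0
```

Request:
servo_tool([
  {"tx": 0.03, "ty": -0.02, "tz": -0.02, "rz": -7, "grip": 0.6},
  {"tx": 0.06, "ty": -0.04, "tz": -0.04, "rz": -14, "grip": 0.6},
  {"tx": 0.09, "ty": -0.06, "tz": -0.05, "rz": -21, "grip": 0.6},
  {"tx": 0.12, "ty": -0.08, "tz": -0.06, "rz": -28, "grip": 0.6},
  {"tx": 0.15, "ty": -0.11, "tz": -0.06, "rz": -35, "grip": 0.6},
  {"tx": 0.18, "ty": -0.14, "tz": -0.06, "rz": -42, "grip": 0.6},
  {"tx": 0.21, "ty": -0.17, "tz": -0.06, "rz": -49, "grip": 0.6},
  {"tx": 0.24, "ty": -0.2, "tz": -0.06, "rz": -56, "grip": 0.6},
  {"tx": 0.27, "ty": -0.23, "tz": -0.06, "rz": -63, "grip": 0.6},
  {"tx": 0.3, "ty": -0.26, "tz": -0.06, "rz": -70, "grip": 0.6},
  {"tx": 0.33, "ty": -0.28, "tz": -0.06, "rz": -77, "grip": 0.6},
  {"tx": 0.35, "ty": -0.3, "tz": -0.06, "rz": -84, "grip": 0.6},
])

```text
validation failed for argument at $.st...
```

```bash
python3 - <<'E'
from h import *
print(read_state()['tool_pos'],read_state()['joint_pos'],delta([.46,.37,.25],pose(193)))
E
```

```text
[ 0.25747441 -0.59279222  0.24966751] [-1.20020557e+00  5.52570310e-02  1.48365184e+00 -6.79976116e-04
  1.61028982e+00 -1.28991597e-01] (array([ 0.639 , -0.7481,  0.0056]), array([-6.0000e-02, -6.3000e-01, -1.6438e+02]))
```

Request:
servo_tool([
  {"tx": 0.2, "ty": -0.2, "tz": -0.06, "rz": -30, "grip": 0.6},
])

```text
validation failed for argument at $.st...
```

Request:
servo_tool([
  {"tx": 0.2, "ty": -0.2, "tz": -0.02, "rz": -80, "grip": 0.6},
])

```text
validation failed for argument at $.st...
```

Request:
servo_tool([
  {"tx": 0.3, "ty": -0.29, "tz": -0.02, "rz": -30, "grip": 0.6},
])

```text
validation failed for argument at $.st...
```

Request:
servo_tool([
  {"tx": 0.025, "ty": -0.02, "tz": -0.02, "rz": -7, "grip": 0.6},
  {"tx": 0.05, "ty": -0.04, "tz": -0.04, "rz": -14, "grip": 0.6},
  {"tx": 0.075, "ty": -0.06, "tz": -0.05, "rz": -21, "grip": 0.6},
  {"tx": 0.1, "ty": -0.08, "tz": -0.05, "rz": -28, "grip": 0.6},
])

```text
validation failed for argument at $.st...
```

Request:
servo_tool([
  {"tx": 0.06, "ty": -0.02, "tz": 0, "rz": -7, "grip": 0.6},
])

```text
validation failed for argument at $.st...
```

Request:
servo_tool([
  {"tx": 0.03, "ty": -0.02, "tz": 0, "rz": -14, "grip": 0.6},
])

```text
validation failed for argument at $.st...
```

All seven keys seem to be required in each row.

Request:
servo_tool([
  {"tx": 0.03, "ty": -0.02, "tz": -0.02, "rx": 0, "ry": 0, "rz": -7, "grip": 0.6},
  {"tx": 0.06, "ty": -0.04, "tz": -0.04, "rx": 0, "ry": 0, "rz": -14, "grip": 0.6},
  {"tx": 0.3, "ty": -0.35, "tz": -0.06, "rx": 0, "ry": 0, "rz": -80, "grip": 0.6},
  {"tx": 0.3, "ty": -0.35, "tz": -0.06, "rx": 0, "ry": 0, "rz": -80, "grip": 0.6},
  {"tx": 0.3, "ty": -0.35, "tz": -0.06, "rx": 0, "ry": 0, "rz": -80, "grip": 0.6},
  {"tx": 0.3, "ty": -0.35, "tz": -0.06, "rx": 0, "ry": 0, "rz": -80, "grip": 0.6},
  {"tx": 0.3, "ty": -0.35, "tz": -0.06, "rx": 0, "ry": 0, "rz": -80, "grip": 0.6},
  {"tx": 0.3, "ty": -0.35, "tz": -0.06, "rx": 0, "ry": 0, "rz": -80, "grip": 0.6},
  {"tx": 0.3, "ty": -0.35, "tz": -0.06, "rx": 0, "ry": 0, "rz": -80, "grip": 0.6},
  {"tx": 0.3, "ty": -0.35, "tz": -0.06, "rx": 0, "ry": 0, "rz": -80, "grip": 0.6},
  {"tx": 0.3, "ty": -0.35, "tz": -0.06, "rx": 0, "ry": 0, "rz": -80, "grip": 0.6},
  {"tx": 0.3, "ty": -0.35, "tz": -0.06, "rx": 0, "ry": 0, "rz": -80, "grip": 0.6},
])

```text
t: 1.23
tool_pos: [0.3524, -0.1363, 0.3163]
orientation: [0.001, 0.578, 0.816, 0.001]
ft_force: [0.4, 0.1, -0.0]
gripper_width: 0.0556
gripper_force: 0.0
```

```bash
python3 - <<'E'
from h import *
print(read_state()['tool_pos'],read_state()['joint_pos'],delta([.45,.37,.25],pose(193)))
E
```

```text
[ 0.35243066 -0.13629646  0.31626135] [-4.37138193e-01 -5.60899436e-01  1.88143914e+00  7.98752239e-04
  1.81967904e+00 -7.76271073e-01] (array([0.445 , 0.2604, 0.0665]), array([ 5.000e-02,  8.000e-02, -8.356e+01]))
```

Request:
servo_tool([
  {"tx": 0.445, "ty": 0.26, "tz": 0.0, "rx": 0, "ry": 0, "rz": -83.5, "grip": 0.6},
  {"tx": 0.445, "ty": 0.26, "tz": 0.0, "rx": 0, "ry": 0, "rz": -83.5, "grip": 0.6},
  {"tx": 0.445, "ty": 0.26, "tz": 0.0, "rx": 0, "ry": 0, "rz": -83.5, "grip": 0.6},
  {"tx": 0.445, "ty": 0.26, "tz": 0.0, "rx": 0, "ry": 0, "rz": -83.5, "grip": 0.6},
  {"tx": 0.445, "ty": 0.26, "tz": 0.0, "rx": 0, "ry": 0, "rz": -83.5, "grip": 0.6},
  {"tx": 0.445, "ty": 0.26, "tz": 0.0, "rx": 0, "ry": 0, "rz": -83.5, "grip": 0.6},
  {"tx": 0.445, "ty": 0.26, "tz": 0.066, "rx": 0, "ry": 0, "rz": -83.5, "grip": 0.6},
  {"tx": 0.445, "ty": 0.26, "tz": 0.066, "rx": 0, "ry": 0, "rz": -83.5, "grip": 0.6},
  {"tx": 0.445, "ty": 0.26, "tz": 0.066, "rx": 0, "ry": 0, "rz": -83.5, "grip": 0.6},
  {"tx": 0.445, "ty": 0.26, "tz": 0.066, "rx": 0, "ry": 0, "rz": -83.5, "grip": 0.6},
  {"tx": 0.445, "ty": 0.26, "tz": 0.066, "rx": 0, "ry": 0, "rz": -83.5, "grip": 0.6},
  {"tx": 0.445, "ty": 0.26, "tz": 0.066, "rx": 0, "ry": 0, "rz": -83.5, "grip": 0.6},
])

```text
t: 2.23
tool_pos: [0.4497, 0.3446, 0.2547]
orientation: [0.0, -0.111, 0.994, -0.0]
ft_force: [0.9, -0.5, 1.2]
gripper_width: 0.0555
gripper_force: 0.0
```

```bash
python3 - <<'E'
from h import *
print(read_state()['tool_pos'],read_state()['joint_pos'])
c=snap('wrist','w1.png'); s=read_state()
print(proj(c,[[.4345,.364,.009],[.486,.376,.018],s['tool_pos']]))
E
```

```text
[0.44968669 0.34460233 0.25474377] [ 6.08871595e-01 -1.25078993e-01  1.65118728e+00 -6.87617541e-05
  1.61548521e+00 -1.18536289e+00]
[[269.21572139 158.18035016]
 [269.25457118 196.20403466]
 [260.64066416 238.2643488 ]]
```

View pics/w1.png

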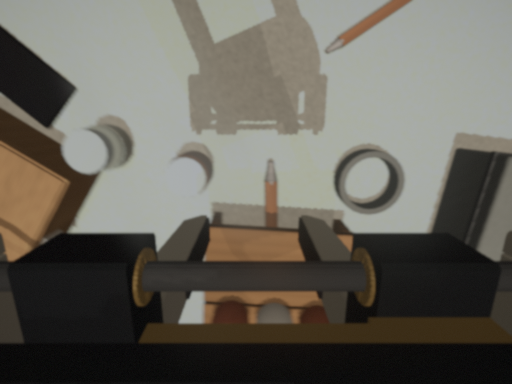

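The wrist view shows the nib at (270,160) and the handle down to the riser front at about (271,212). Spool and ring are clear to either side, and the prediction is good to about 1 px. I'll refine the axis by mask.

```bash
python3 - <<'E'
from h import *
c=load('wrist');hsv=cv2.cvtColor(c['color'],cv2.COLOR_BGR2HSV)
m=np.zeros((384,512),np.uint8);m[175:212,250:292]=(hsv[175:212,250:292,1]>110)&(hsv[175:212,250:292,2]>60)
ys,xs=np.nonzero(m);P=onz(c,np.c_[xs,ys],.018)
d=cv2.fitLine(P[:,:2].astype(np.float32),cv2.DIST_L2,0,.01,.01).ravel();print(len(xs),d,np.degrees(np.arctan2(d[1],d[0])))
print('rows',[(y,xs[ys==y].min(),xs[ys==y].max()) for y in range(176,212,5) if (ys==y).any()])
nib=onz(c,[[270,160.5]],.009)[0];print('nib',nib)
u=np.array([d[0],d[1]]);u*=np.sign(u[0]); yaw=np.degrees(np.arctan2(*u[::-1]))+180
cen=d[2:]+u*((nib[:2]-d[2:])@u+.052); print('grasp',cen,yaw)
print(delta([*cen,.10],pose(yaw))); print(delta([*cen,.019],pose(yaw)))
E
```

```text
213 [0.9652436  0.26135188 0.48913047 0.37889916] 15.150292
rows [(186, np.int64(267), np.int64(274)), (191, np.int64(267), np.int64(274)), (196, np.int64(267), np.int64(274)), (201, np.int64(267), np.int64(274)), (206, np.int64(267), np.int64(275)), (211, np.int64(267), np.int64(275))]
nib [0.43744006 0.36584454 0.009     ]
grasp [0.48787017 0.37855791] 195.1503
(array([-0.0441,  0.02  ,  0.1509]), array([ 0.02, -0.21, -1.98]))
(array([-0.0444,  0.02  ,  0.2319]), array([ 0.02, -0.21, -1.98]))
```

Request:
servo_tool([
  {"tx": -0.02, "ty": 0.02, "tz": 0.03, "rx": 0, "ry": 0, "rz": -1.5, "grip": 0.6},
  {"tx": -0.044, "ty": 0.02, "tz": 0.06, "rx": 0, "ry": 0, "rz": -1.5, "grip": 0.6},
  {"tx": -0.044, "ty": 0.02, "tz": 0.1, "rx": 0, "ry": 0, "rz": -1.5, "grip": 0.6},
  {"tx": -0.044, "ty": 0.02, "tz": 0.14, "rx": 0, "ry": 0, "rz": -1.5, "grip": 0.6},
  {"tx": -0.044, "ty": 0.02, "tz": 0.17, "rx": 0, "ry": 0, "rz": -1.5, "grip": 0.6},
  {"tx": -0.044, "ty": 0.02, "tz": 0.195, "rx": 0, "ry": 0, "rz": -1.5, "grip": 0.6},
  {"tx": -0.044, "ty": 0.02, "tz": 0.215, "rx": 0, "ry": 0, "rz": -1.5, "grip": 0.6},
  {"tx": -0.044, "ty": 0.02, "tz": 0.225, "rx": 0, "ry": 0, "rz": -1.5, "grip": 0.6},
  {"tx": -0.044, "ty": 0.02, "tz": 0.231, "rx": 0, "ry": 0, "rz": -1.5, "grip": 0.6},
  {"tx": -0.044, "ty": 0.02, "tz": 0.231, "rx": 0, "ry": 0, "rz": -1.5, "grip": 0.6},
])

```text
t: 3.12
tool_pos: [0.4885, 0.3711, 0.0239]
orientation: [-0.0, -0.121, 0.993, -0.0]
ft_force: [0.2, -0.6, 0.3]
gripper_width: 0.0557
gripper_force: 0.0
```

Request:
servo_tool([
  {"tx": 0, "ty": 0, "tz": 0, "rx": 0, "ry": 0, "rz": 0, "grip": 0},
  {"tx": 0, "ty": 0, "tz": 0, "rx": 0, "ry": 0, "rz": 0, "grip": 0},
  {"tx": 0, "ty": 0, "tz": 0, "rx": 0, "ry": 0, "rz": 0, "grip": 0},
  {"tx": 0, "ty": 0, "tz": 0, "rx": 0, "ry": 0, "rz": 0, "grip": 0},
  {"tx": 0, "ty": 0, "tz": 0, "rx": 0, "ry": 0, "rz": 0, "grip": 0},
  {"tx": 0, "ty": 0, "tz": 0, "rx": 0, "ry": 0, "rz": 0, "grip": 0},
], newtons=25)

```text
t: 3.62
tool_pos: [0.4888, 0.3715, 0.0249]
orientation: [0.0, -0.121, 0.993, 0.0]
ft_force: [-0.3, 0.3, 0.6]
gripper_width: 0.0205
gripper_force: 0.3
```

Request:
servo_tool([
  {"tx": 0, "ty": 0, "tz": 0, "rx": 0, "ry": 0, "rz": 0, "grip": 0.26},
  {"tx": 0, "ty": 0, "tz": 0.003, "rx": 0, "ry": 0, "rz": 0, "grip": 0.26},
  {"tx": 0, "ty": 0, "tz": 0.005, "rx": 0, "ry": 0, "rz": 0, "grip": 0.26},
  {"tx": 0, "ty": 0, "tz": 0.005, "rx": 0, "ry": 0, "rz": 0, "grip": 0},
  {"tx": 0, "ty": 0, "tz": 0.005, "rx": 0, "ry": 0, "rz": 0, "grip": 0},
  {"tx": 0, "ty": 0, "tz": 0.005, "rx": 0, "ry": 0, "rz": 0, "grip": 0},
  {"tx": 0, "ty": 0, "tz": 0.005, "rx": 0, "ry": 0, "rz": 0, "grip": 0},
  {"tx": 0, "ty": 0, "tz": 0.005, "rx": 0, "ry": 0, "rz": 0, "grip": 0},
], newtons=25)

```text
t: 4.28
tool_pos: [0.4886, 0.3713, 0.0195]
orientation: [-0.0, -0.121, 0.993, -0.0]
ft_force: [-0.6, 0.2, -2.0]
gripper_width: 0.018
gripper_force: 24.8
```

```bash
python3 - <<'E'
from h import *
s=read_state();print(s['tool_pos'],s['gripper_force'],s['gripper_width'],s['ft_force'])
c=snap('wrist');cv2.imwrite('pics/w2.png',c['color'])
E
```

```text
[0.48864694 0.3713186  0.01947382] 24.806790053844452 0.017975697626478358 [-0.55168942  0.18357398 -2.01968348]
```

View pics/w2.png

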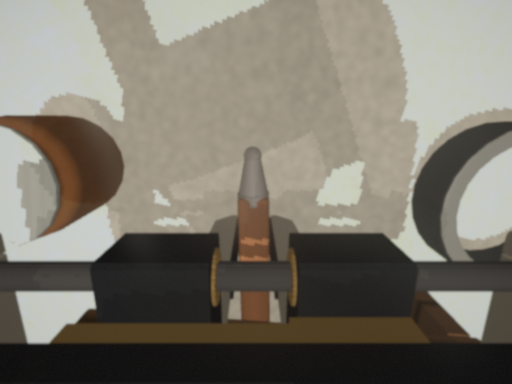

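The burnisher is gripped at 18.0 mm, with the nib at (253,153) straight along the tool x axis. Next: lift 8 mm, draw it out about 130 mm, then raise it.

Request:
servo_tool([
  {"tx": 0, "ty": 0, "tz": -0.004, "rx": 0, "ry": 0, "rz": 0, "grip": 0},
  {"tx": 0.01, "ty": 0, "tz": -0.008, "rx": 0, "ry": 0, "rz": 0, "grip": 0},
  {"tx": 0.03, "ty": 0, "tz": -0.008, "rx": 0, "ry": 0, "rz": 0, "grip": 0},
  {"tx": 0.05, "ty": 0, "tz": -0.008, "rx": 0, "ry": 0, "rz": 0, "grip": 0},
  {"tx": 0.07, "ty": 0, "tz": -0.008, "rx": 0, "ry": 0, "rz": 0, "grip": 0},
  {"tx": 0.09, "ty": 0, "tz": -0.008, "rx": 0, "ry": 0, "rz": 0, "grip": 0},
  {"tx": 0.11, "ty": 0, "tz": -0.008, "rx": 0, "ry": 0, "rz": 0, "grip": 0},
  {"tx": 0.13, "ty": 0, "tz": -0.008, "rx": 0, "ry": 0, "rz": 0, "grip": 0},
  {"tx": 0.14, "ty": 0, "tz": -0.02, "rx": 0, "ry": 0, "rz": 0, "grip": 0},
  {"tx": 0.14, "ty": 0, "tz": -0.05, "rx": 0, "ry": 0, "rz": 0, "grip": 0},
  {"tx": 0.14, "ty": 0, "tz": -0.09, "rx": 0, "ry": 0, "rz": 0, "grip": 0},
  {"tx": 0.14, "ty": 0, "tz": -0.13, "rx": 0, "ry": 0, "rz": 0, "grip": 0},
], newtons=40)

```text
t: 5.33
tool_pos: [0.3514, 0.3371, 0.1509]
orientation: [-0.0, -0.121, 0.993, -0.0]
ft_force: [0.9, 0.2, 0.0]
gripper_width: 0.0175
gripper_force: 39.8
```

```bash
python3 - <<'E'
from h import *
s=read_state();print(s['gripper_width'],s['gripper_force'],s['tool_pos'])
# fits of box/tape/mat from the top picture
t=load('top');hsv=cv2.cvtColor(t['color'],cv2.COLOR_BGR2HSV)
m=np.zeros(hsv.shape[:2],np.uint8);m[140:225,300:385]=(hsv[140:225,300:385,1]>120)
m=cv2.morphologyEx(m,cv2.MORPH_OPEN,np.ones((5,5)));b=cv2.boxPoints(cv2.minAreaRect(np.argwhere(m)[:,::-1].astype(np.float32)))
P=onz(t,b,.004)[:,:2];mc=P.mean(0);print('mat',P.round(4).tolist(),mc)
for y in (22,20): print(y,delta([.42,0.05,.33],pose(100)))
E
```

```text
0.017460913193113103 39.787681102752686 [0.3514183  0.33707113 0.15091924]
mat [[0.6172, -0.2483], [0.6832, -0.393], [0.4764, -0.4727], [0.4141, -0.3306]] [ 0.54773093 -0.36113318]
22 (array([ 0.0025, -0.2952, -0.179 ]), array([-5.000e-02, -2.000e-02,  9.389e+01]))
20 (array([ 0.0025, -0.2952, -0.179 ]), array([-5.000e-02, -2.000e-02,  9.389e+01]))
```

Request:
servo_tool([
  {"tx": 0, "ty": 0, "tz": -0.04, "rx": 0, "ry": 0, "rz": 3, "grip": 0},
  {"tx": 0.0, "ty": -0.01, "tz": -0.08, "rx": 0, "ry": 0, "rz": 9, "grip": 0},
  {"tx": 0.0, "ty": -0.03, "tz": -0.11, "rx": 0, "ry": 0, "rz": 16, "grip": 0},
  {"tx": 0.01, "ty": -0.06, "tz": -0.14, "rx": 0, "ry": 0, "rz": 23, "grip": 0},
  {"tx": 0.02, "ty": -0.09, "tz": -0.16, "rx": 0, "ry": 0, "rz": 30, "grip": 0},
  {"tx": 0.02, "ty": -0.12, "tz": -0.18, "rx": 0, "ry": 0, "rz": 37, "grip": 0},
  {"tx": 0.02, "ty": -0.15, "tz": -0.18, "rx": 0, "ry": 0, "rz": 44, "grip": 0},
  {"tx": 0.02, "ty": -0.18, "tz": -0.18, "rx": 0, "ry": 0, "rz": 51, "grip": 0},
  {"tx": 0.02, "ty": -0.21, "tz": -0.18, "rx": 0, "ry": 0, "rz": 58, "grip": 0},
  {"tx": 0.02, "ty": -0.24, "tz": -0.18, "rx": 0, "ry": 0, "rz": 65, "grip": 0},
  {"tx": 0.02, "ty": -0.27, "tz": -0.18, "rx": 0, "ry": 0, "rz": 72, "grip": 0},
  {"tx": 0.02, "ty": -0.3, "tz": -0.18, "rx": 0, "ry": 0, "rz": 79, "grip": 0},
])

```text
t: 6.33
tool_pos: [0.4045, 0.0404, 0.3299]
orientation: [0.0, 0.541, 0.841, 0.0]
ft_force: [1.1, 0.9, -1.3]
gripper_width: 0.0178
gripper_force: 39.8
```

```bash
python3 - <<'E'
from h import *
s=read_state();print(s['gripper_width'],s['tool_pos'],s['joint_pos'])
print(delta([.44,-.16,.32],pose(50)))
E
```

```text
0.017838348753988424 [0.40448657 0.0403974  0.32987576] [ 3.66920324e-02 -4.89381046e-01  1.81453083e+00  1.15947018e-04
  1.81532861e+00 -3.91546498e-01]
(array([-0.197 , -0.0509,  0.0099]), array([ 7.000e-02, -2.000e-02,  6.454e+01]))
```

Request:
servo_tool([
  {"tx": -0.02, "ty": -0.005, "tz": 0, "rx": 0, "ry": 0, "rz": 7, "grip": 0},
  {"tx": -0.04, "ty": -0.01, "tz": 0, "rx": 0, "ry": 0, "rz": 14, "grip": 0},
  {"tx": -0.06, "ty": -0.015, "tz": 0, "rx": 0, "ry": 0, "rz": 21, "grip": 0},
  {"tx": -0.08, "ty": -0.02, "tz": 0, "rx": 0, "ry": 0, "rz": 28, "grip": 0},
  {"tx": -0.1, "ty": -0.025, "tz": 0, "rx": 0, "ry": 0, "rz": 35, "grip": 0},
  {"tx": -0.12, "ty": -0.03, "tz": 0, "rx": 0, "ry": 0, "rz": 42, "grip": 0},
  {"tx": -0.14, "ty": -0.035, "tz": 0, "rx": 0, "ry": 0, "rz": 49, "grip": 0},
  {"tx": -0.16, "ty": -0.04, "tz": 0, "rx": 0, "ry": 0, "rz": 56, "grip": 0},
  {"tx": -0.18, "ty": -0.045, "tz": 0, "rx": 0, "ry": 0, "rz": 63, "grip": 0},
  {"tx": -0.195, "ty": -0.05, "tz": 0, "rx": 0, "ry": 0, "rz": 64, "grip": 0},
])

```text
t: 7.17
tool_pos: [0.4415, -0.1572, 0.3297]
orientation: [0.0, 0.905, 0.426, 0.0]
ft_force: [-0.2, 0.2, -1.5]
gripper_width: 0.0173
gripper_force: 39.8
```

```bash
python3 - <<'E'
from h import *
c=snap('wrist','w3.png');s=read_state();print(s['tool_pos'])
print(proj(c,[[.567,.004,.08],[.501,-.001,.08],[.598,-.042,.08],[.626,.031,.08]]))
cc,yaw=np.array([.548,-.363]),21.7
u=np.array([np.cos(np.radians(yaw)),np.sin(np.radians(yaw))]);v=np.array([-u[1],u[0]])
g=cc+u*.037-v*.012; print('lay grasp',g)
print(delta([*g,.12],pose(yaw)),delta([*g,.0235],pose(yaw)))
E
```

```text
[ 0.4415518  -0.15876078  0.32932229]
[[248.47298133   4.54595149]
 [211.60874594  44.94802584]
 [290.75779279  18.61667223]
 [271.89663228 -50.86482813]]
lay grasp [ 0.58681487 -0.36046896]
(array([-0.0634,  0.2403,  0.2094]), array([ 0.03,  0.04, 28.87])) (array([-0.0633,  0.2402,  0.3059]), array([ 0.03,  0.04, 28.87]))
```

View pics/w3.png

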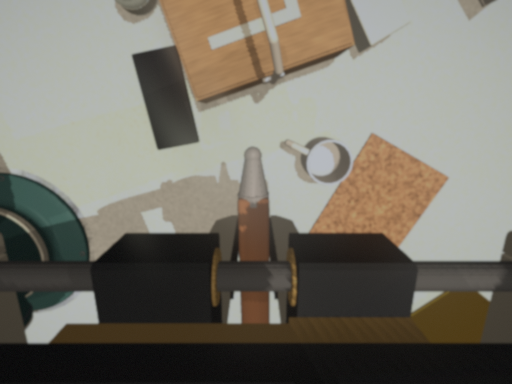

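The tape's long-leg free end is at (211,43), close to the prediction. The mat corners are at (374,134) and (447,178), and the mug is at (325,160). Next I lay the burnisher on the mat.

Request:
servo_tool([
  {"tx": -0.006, "ty": 0.024, "tz": 0, "rx": 0, "ry": 0, "rz": 5, "grip": 0},
  {"tx": -0.014, "ty": 0.056, "tz": 0, "rx": 0, "ry": 0, "rz": 10, "grip": 0},
  {"tx": -0.024, "ty": 0.09, "tz": 0.01, "rx": 0, "ry": 0, "rz": 15, "grip": 0},
  {"tx": -0.034, "ty": 0.125, "tz": 0.02, "rx": 0, "ry": 0, "rz": 20, "grip": 0},
  {"tx": -0.044, "ty": 0.16, "tz": 0.04, "rx": 0, "ry": 0, "rz": 25, "grip": 0},
  {"tx": -0.052, "ty": 0.195, "tz": 0.06, "rx": 0, "ry": 0, "rz": 29, "grip": 0},
  {"tx": -0.06, "ty": 0.225, "tz": 0.085, "rx": 0, "ry": 0, "rz": 29, "grip": 0},
  {"tx": -0.063, "ty": 0.24, "tz": 0.115, "rx": 0, "ry": 0, "rz": 29, "grip": 0},
  {"tx": -0.063, "ty": 0.24, "tz": 0.15, "rx": 0, "ry": 0, "rz": 29, "grip": 0},
  {"tx": -0.063, "ty": 0.24, "tz": 0.185, "rx": 0, "ry": 0, "rz": 29, "grip": 0},
  {"tx": -0.063, "ty": 0.24, "tz": 0.22, "rx": 0, "ry": 0, "rz": 29, "grip": 0},
  {"tx": -0.063, "ty": 0.24, "tz": 0.25, "rx": 0, "ry": 0, "rz": 29, "grip": 0},
])

```text
t: 8.22
tool_pos: [0.5877, -0.3555, 0.0774]
orientation: [-0.0, 0.982, 0.19, -0.0]
ft_force: [0.6, -0.3, -1.6]
gripper_width: 0.0177
gripper_force: 39.8
```

```bash
python3 - <<'E'
from h import *
s=read_state();print(s['gripper_width'],s['tool_pos'],s['joint_pos'])
print(delta([.5868,-.3605,.0235],pose(21.7)))
# tape from the wrist picture w3
c=load('wrist');g=cv2.cvtColor(c['color'],cv2.COLOR_BGR2HSV)
m=np.zeros((384,512),np.uint8);m[5:60,195:262]=(g[5:60,195:262,1]<70)&(g[5:60,195:262,2]>150)
n,l,st,ce=cv2.connectedComponentsWithStats(m);print(st[1:].tolist())
k=1+np.argmax(st[1:,4]);ys,xs=np.nonzero(l==k);P=onz(c,np.c_[xs,ys],.08)[:,:2].astype(np.float32)
r=cv2.minAreaRect(P);print(r,cv2.boxPoints(r).round(4).tolist())
E
```

```text
0.017681428965256624 [ 0.58767276 -0.35548725  0.07744168] [-5.81203935e-01  2.24105110e-01  1.58068302e+00  1.19816331e-04
  1.33796697e+00  6.07080169e-01]
(array([-0.0026,  0.0044,  0.0539]), array([-0.06,  0.03,  0.21]))
[[259, 5, 3, 9, 16], [208, 17, 54, 33, 766]]
((0.5334452390670776, -0.0105997733771801), (0.016495101153850555, 0.07309088855981827), 68.91557312011719) [[0.49639999866485596, -0.005100000184029341], [0.5645999908447266, -0.03139999881386757], [0.5705000162124634, -0.016100000590085983], [0.5023000240325928, 0.010200000368058681]]
```

Request:
servo_tool([
  {"tx": -0.002, "ty": 0.004, "tz": 0.02, "rx": 0, "ry": 0, "rz": 0, "grip": 0},
  {"tx": -0.002, "ty": 0.004, "tz": 0.036, "rx": 0, "ry": 0, "rz": 0, "grip": 0},
  {"tx": -0.002, "ty": 0.004, "tz": 0.045, "rx": 0, "ry": 0, "rz": 0, "grip": 0},
  {"tx": -0.002, "ty": 0.004, "tz": 0.049, "rx": 0, "ry": 0, "rz": 0, "grip": 0},
  {"tx": -0.002, "ty": 0.004, "tz": 0.051, "rx": 0, "ry": 0, "rz": 0, "grip": 0},
  {"tx": -0.002, "ty": 0.004, "tz": 0.053, "rx": 0, "ry": 0, "rz": 0, "grip": 0},
  {"tx": -0.002, "ty": 0.004, "tz": 0.053, "rx": 0, "ry": 0, "rz": 0, "grip": 0},
])

```text
t: 8.8
tool_pos: [0.5883, -0.361, 0.0274]
orientation: [0.0, 0.982, 0.19, 0.0]
ft_force: [-0.4, 0.7, -1.3]
gripper_width: 0.0177
gripper_force: 39.8
```

Request:
servo_tool([
  {"tx": 0, "ty": 0, "tz": 0.001, "rx": 0, "ry": 0, "rz": 0, "grip": 0},
  {"tx": 0, "ty": 0, "tz": 0.002, "rx": 0, "ry": 0, "rz": 0, "grip": 0},
  {"tx": 0, "ty": 0, "tz": 0.003, "rx": 0, "ry": 0, "rz": 0, "grip": 0},
  {"tx": 0, "ty": 0, "tz": 0.003, "rx": 0, "ry": 0, "rz": 0, "grip": 0},
])

```text
t: 9.13
tool_pos: [0.588, -0.361, 0.0235]
orientation: [0.0, 0.982, 0.19, 0.0]
ft_force: [0.1, -0.0, -1.4]
gripper_width: 0.0177
gripper_force: 39.8
```

Request:
servo_tool([
  {"tx": 0, "ty": 0, "tz": 0.001, "rx": 0, "ry": 0, "rz": 0, "grip": 0},
  {"tx": 0, "ty": 0, "tz": 0.001, "rx": 0, "ry": 0, "rz": 0, "grip": 0},
  {"tx": 0, "ty": 0, "tz": 0.001, "rx": 0, "ry": 0, "rz": 0, "grip": 0},
])

```text
t: 9.38
tool_pos: [0.5881, -0.3611, 0.0229]
orientation: [0.0, 0.982, 0.19, 0.0]
ft_force: [-2.3, 1.9, 4.1]
gripper_width: 0.0176
gripper_force: 39.8
```

Contact at +4 N. I'll open, rise and back up towards the rear for the new grasp.

Request:
servo_tool([
  {"tx": 0, "ty": 0, "tz": 0, "rx": 0, "ry": 0, "rz": 0, "grip": 0.45},
  {"tx": 0, "ty": 0, "tz": 0, "rx": 0, "ry": 0, "rz": 0, "grip": 0.45},
  {"tx": 0, "ty": 0, "tz": 0, "rx": 0, "ry": 0, "rz": 0, "grip": 0.45},
  {"tx": 0, "ty": 0, "tz": 0, "rx": 0, "ry": 0, "rz": 0, "grip": 0.45},
  {"tx": 0, "ty": 0, "tz": -0.02, "rx": 0, "ry": 0, "rz": 0, "grip": 0.45},
  {"tx": 0, "ty": 0, "tz": -0.05, "rx": 0, "ry": 0, "rz": 0, "grip": 0.45},
  {"tx": -0.03, "ty": 0, "tz": -0.08, "rx": 0, "ry": 0, "rz": 0, "grip": 0.45},
  {"tx": -0.06, "ty": 0, "tz": -0.11, "rx": 0, "ry": 0, "rz": 0, "grip": 0.45},
  {"tx": -0.09, "ty": 0, "tz": -0.13, "rx": 0, "ry": 0, "rz": 0, "grip": 0.45},
  {"tx": -0.11, "ty": 0, "tz": -0.14, "rx": 0, "ry": 0, "rz": 0, "grip": 0.45},
  {"tx": -0.12, "ty": 0, "tz": -0.14, "rx": 0, "ry": 0, "rz": 0, "grip": 0.45},
  {"tx": -0.12, "ty": 0, "tz": -0.14, "rx": 0, "ry": 0, "rz": 0, "grip": 0.45},
])

```text
t: 10.38
tool_pos: [0.4755, -0.4065, 0.1627]
orientation: [0.0, 0.982, 0.189, 0.0]
ft_force: [0.4, 0.2, 0.2]
gripper_width: 0.0419
gripper_force: 0.0
```

```bash
python3 - <<'E'
from h import *
c=snap('wrist','w4.png');s=read_state();print(s['tool_pos'],s['gripper_width'])
E
```

```text
[ 0.47632229 -0.40576471  0.1617217 ] 0.041833594461066194
```

View pics/w4.png

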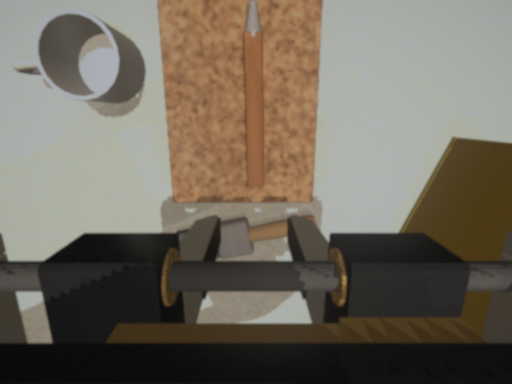

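The burnisher lies flat on the mat, with its rear end at (256,187) inside the mat edge (y≈203) and the cone junction at (254,33). Its axis is nearly along the tool x axis. I'll regrasp at x_b≈-30 mm with the tool tilted 25° so the nib will slope down.

```bash
python3 - <<'E'
from h import *
c=load('wrist');g=cv2.cvtColor(c['color'],cv2.COLOR_BGR2HSV)
A=onz(c,[[256,186.5],[254,33]],.022);B=onz(c,[[256,187.5]],.004);print(A,B,np.linalg.norm(A[0]-A[1]))
d=A[1]-A[0];yaw=np.degrees(np.arctan2(d[1],d[0]));u=d[:2]/np.hypot(*d[:2])
p=(A[0,:2]+A[1,:2])/2+u*(-.030+.010) # mid of handle is x_b=-10
tcp=p-u*.0054; print('yaw',yaw,'cross',p,'tcp',tcp)
for z in (.09,.025): 
    q=tcp-u*(z-.025)*.0; print(delta([*q,z],pose(yaw,25)))
E
```

```text
[[ 0.47428424 -0.40962392  0.022     ]
 [ 0.60949914 -0.35328752  0.022     ]] [[ 0.46910237 -0.41187009  0.004     ]] 0.1464816064126759
yaw 22.618729308610114 cross [ 0.52343    -0.38914766] tcp [ 0.51844534 -0.39122449]
(array([0.0445, 0.0022, 0.0717]), array([ 0.15, 25.  , -0.8 ]))
(array([0.0445, 0.0022, 0.1367]), array([ 0.15, 25.  , -0.8 ]))
```

Request:
servo_tool([
  {"tx": 0.015, "ty": 0.002, "tz": 0.01, "rx": 0, "ry": 6, "rz": -0.8, "grip": 0.45},
  {"tx": 0.03, "ty": 0.002, "tz": 0.02, "rx": 0, "ry": 12, "rz": -0.8, "grip": 0.45},
  {"tx": 0.045, "ty": 0.002, "tz": 0.04, "rx": 0, "ry": 19, "rz": -0.8, "grip": 0.45},
  {"tx": 0.045, "ty": 0.002, "tz": 0.06, "rx": 0, "ry": 25, "rz": -0.8, "grip": 0.45},
  {"tx": 0.045, "ty": 0.002, "tz": 0.08, "rx": 0, "ry": 25, "rz": -0.8, "grip": 0.45},
  {"tx": 0.045, "ty": 0.002, "tz": 0.1, "rx": 0, "ry": 25, "rz": -0.8, "grip": 0.45},
  {"tx": 0.045, "ty": 0.002, "tz": 0.115, "rx": 0, "ry": 25, "rz": -0.8, "grip": 0.45},
  {"tx": 0.045, "ty": 0.002, "tz": 0.125, "rx": 0, "ry": 25, "rz": -0.8, "grip": 0.45},
  {"tx": 0.045, "ty": 0.002, "tz": 0.13, "rx": 0, "ry": 25, "rz": -0.8, "grip": 0.45},
  {"tx": 0.045, "ty": 0.002, "tz": 0.132, "rx": 0, "ry": 25, "rz": -0.8, "grip": 0.45},
  {"tx": 0.045, "ty": 0.002, "tz": 0.133, "rx": 0, "ry": 25, "rz": -0.8, "grip": 0.45},
])

```text
t: 11.35
tool_pos: [0.5197, -0.3907, 0.0297]
orientation: [-0.041, 0.957, 0.192, 0.213]
ft_force: [-0.4, -0.2, 0.3]
gripper_width: 0.0418
gripper_force: 0.0
```

```bash
python3 - <<'E'
from h import *
s=read_state();print(s['tool_pos'],s['ft_force'],s['joint_pos'],delta([.5184,-.3912,.025],pose(22.6,25)))
E
```

```text
[ 0.51965371 -0.39073922  0.0297105 ] [-0.4278183  -0.17753185  0.32825581] [-0.86177249  0.11190609  1.83969007  0.4690296   1.09243225  0.11400619] (array([-0.0032, -0.0001,  0.0037]), array([ 0.13, -0.01,  0.14]))
```

Request:
servo_tool([
  {"tx": -0.002, "ty": 0, "tz": 0.003, "rx": 0, "ry": 0, "rz": 0, "grip": 0.45},
  {"tx": -0.002, "ty": 0, "tz": 0.0035, "rx": 0, "ry": 0, "rz": 0, "grip": 0.2},
  {"tx": -0.002, "ty": 0, "tz": 0.0035, "rx": 0, "ry": 0, "rz": 0, "grip": 0},
  {"tx": -0.002, "ty": 0, "tz": 0.0035, "rx": 0, "ry": 0, "rz": 0, "grip": 0},
  {"tx": -0.002, "ty": 0, "tz": 0.0035, "rx": 0, "ry": 0, "rz": 0, "grip": 0},
  {"tx": -0.002, "ty": 0, "tz": 0.0035, "rx": 0, "ry": 0, "rz": 0, "grip": 0},
  {"tx": -0.002, "ty": 0, "tz": 0.0035, "rx": 0, "ry": 0, "rz": 0, "grip": 0},
  {"tx": -0.002, "ty": 0, "tz": 0.0035, "rx": 0, "ry": 0, "rz": 0, "grip": 0},
], newtons=55)

```text
t: 12.02
tool_pos: [0.5189, -0.391, 0.0259]
orientation: [-0.041, 0.957, 0.192, 0.213]
ft_force: [-1.1, 0.6, 4.8]
gripper_width: 0.0172
gripper_force: 55.0
```

```bash
python3 - <<'E'
from h import *
s=read_state();print(s['tool_pos'],s['ft_force'],s['gripper_width'],s['gripper_force'])
c=snap('wrist','w5.png')
print(proj(c,[[.6383,-.3413,.013]]))
E
```

```text
[ 0.51894925 -0.39104688  0.02585274] [-1.12481542  0.63975853  4.77630053] 0.017243622077120362 54.99326705932617
[[253.68898609  53.24574648]]
```

View pics/w5.png

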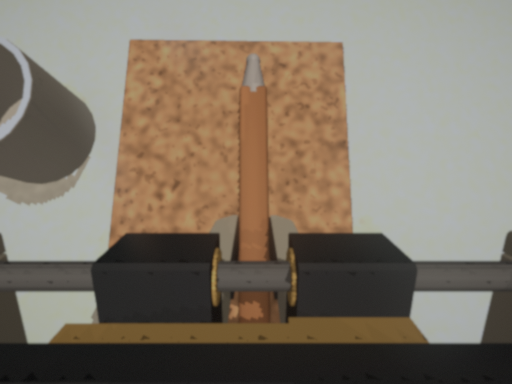

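Gripped at 17.2 mm. The nib is at (253,58), in line with the tool. Next I lift, level the hand and carry it towards the box.

Request:
servo_tool([
  {"tx": 0.004, "ty": 0, "tz": -0.009, "rx": 0, "ry": 0, "rz": 0, "grip": 0},
  {"tx": 0.013, "ty": 0, "tz": -0.027, "rx": 0, "ry": 0, "rz": 0, "grip": 0},
  {"tx": 0.025, "ty": 0, "tz": -0.054, "rx": 0, "ry": 0, "rz": 0, "grip": 0},
  {"tx": 0.04, "ty": 0, "tz": -0.085, "rx": 0, "ry": -4, "rz": 0, "grip": 0},
  {"tx": 0.055, "ty": 0, "tz": -0.118, "rx": 0, "ry": -8, "rz": 0, "grip": 0},
  {"tx": 0.071, "ty": 0, "tz": -0.152, "rx": 0, "ry": -13, "rz": 0, "grip": 0},
  {"tx": 0.087, "ty": 0, "tz": -0.187, "rx": 0, "ry": -18, "rz": 0, "grip": 0},
  {"tx": 0.1, "ty": 0, "tz": -0.215, "rx": 0, "ry": -22, "rz": 0, "grip": 0},
  {"tx": 0.11, "ty": 0, "tz": -0.235, "rx": 0, "ry": -25, "rz": 0, "grip": 0},
  {"tx": 0.115, "ty": 0, "tz": -0.245, "rx": 0, "ry": -25, "rz": 0, "grip": 0},
])

```text
t: 12.9
tool_pos: [0.5203, -0.3894, 0.3001]
orientation: [0.003, 0.98, 0.197, 0.0]
ft_force: [0.1, -1.0, -1.4]
gripper_width: 0.0175
gripper_force: 55.0
```

```bash
python3 - <<'E'
from h import *
c=load('wrist');s=read_state()
n=onz(c,[[253.3,58.5]],.013)[0];R5=R.from_quat([.957,.192,.213,-.041])
print('nib tool',n,R5.inv().apply(n-np.array([.51895,-.39105,.02585])))
print(s['tool_pos'],s['gripper_width'],s['joint_pos'],rot().as_matrix().round(3).tolist())
u=np.array([np.cos(np.radians(-20)),np.sin(np.radians(-20))])
print(delta([.40,-.12,.28],pose(-20)),delta([*(np.array([.4994,.0026])-u*.107),.22],pose(-20)))
E
```

```text
nib tool [ 0.63443362 -0.34261976  0.013     ] [ 0.10799934 -0.00027209  0.06467724]
[ 0.52031504 -0.38936974  0.30014702] 0.017491751809723403 [-0.68003716  0.04869364  1.40961607 -0.0037667   1.67794714  0.49388618] [[0.922, 0.386, 0.002], [0.386, -0.922, -0.006], [-0.001, 0.006, -1.0]]
(array([-0.0069, -0.2951,  0.0182]), array([ 0.37, -0.1 , 42.72])) (array([ 0.0535, -0.4427,  0.0772]), array([ 0.37, -0.1 , 42.72]))
```

Request:
servo_tool([
  {"tx": 0, "ty": -0.015, "tz": 0, "rx": 0, "ry": 0, "rz": 2, "grip": 0},
  {"tx": 0, "ty": -0.045, "tz": 0, "rx": 0, "ry": 0, "rz": 5, "grip": 0},
  {"tx": 0, "ty": -0.08, "tz": 0, "rx": 0, "ry": 0, "rz": 9, "grip": 0},
  {"tx": 0, "ty": -0.115, "tz": 0, "rx": 0, "ry": 0, "rz": 13, "grip": 0},
  {"tx": 0.005, "ty": -0.15, "tz": 0, "rx": 0, "ry": 0, "rz": 18, "grip": 0},
  {"tx": 0.005, "ty": -0.185, "tz": 0, "rx": 0, "ry": 0, "rz": 23, "grip": 0},
  {"tx": 0.01, "ty": -0.22, "tz": 0, "rx": 0, "ry": 0, "rz": 28, "grip": 0},
  {"tx": 0.01, "ty": -0.255, "tz": 0.01, "rx": 0, "ry": 0, "rz": 33, "grip": 0},
  {"tx": 0.015, "ty": -0.29, "tz": 0.02, "rx": 0, "ry": 0, "rz": 38, "grip": 0},
  {"tx": 0.017, "ty": -0.32, "tz": 0.03, "rx": 0, "ry": 0, "rz": 42, "grip": 0},
  {"tx": 0.017, "ty": -0.34, "tz": 0.03, "rx": 0, "ry": 0, "rz": 42.7, "grip": 0},
  {"tx": 0.017, "ty": -0.35, "tz": 0.03, "rx": 0, "ry": 0, "rz": 42.7, "grip": 0},
])

```text
t: 13.9
tool_pos: [0.3989, -0.0586, 0.2639]
orientation: [0.0, 0.985, -0.174, 0.001]
ft_force: [-0.3, -0.2, -1.1]
gripper_width: 0.0174
gripper_force: 55.0
```

```bash
python3 - <<'E'
from h import *
c=snap('wrist','w6.png');s=read_state();print(s['tool_pos'],s['joint_pos'],s['gripper_width'])
print(proj(c,[[.4994,.0026,.08],[.598,-.035,.08],[.622,.03,.08],s['tool_pos']+rot().apply([.108,0,.0647])]))
E
```

```text
[ 0.39902548 -0.05838206  0.26464239] [-2.08067765e-01 -5.08186594e-01  1.93125122e+00 -6.95210130e-04
  1.71628051e+00  1.71066524e+00] 0.017696716346605766
[[173.42856199 112.49838784]
 [167.7467004    7.74175209]
 [101.25620105   7.36799225]
 [254.17766506  58.4423042 ]]
```

View pics/w6.png

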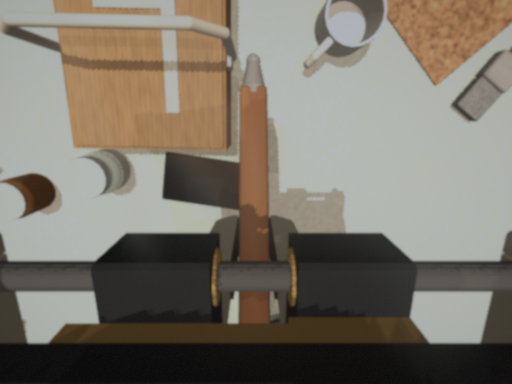

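The tape's long leg runs up column ~172, from (173,112) to about y=5. The short leg lies along y≈3, with its free end at x≈92. The arch bar is at y≈20. The nib is at (254,58), as predicted, so the rod has not slipped. I'll measure the tape now.

```bash
python3 - <<'E'
from h import *
c=load('wrist');g=cv2.cvtColor(c['color'],cv2.COLOR_BGR2HSV)
m=(g[...,1]<75)&(g[...,2]>130)
L=[]
for y in range(36,108,4):
    xs=np.nonzero(m[y,155:192])[0]+155
    if len(xs): L.append((xs.min(),xs.max(),y))
print(L[::4])
C=np.array([((a+b)/2,y) for a,b,y in L]);P=onz(c,C,.08)[:,:2]
d=cv2.fitLine(P.astype(np.float32),cv2.DIST_HUBER,0,.001,.001).ravel();u=d[:2]*np.sign(d[0]);yaw=np.degrees(np.arctan2(u[1],u[0]));v=np.array([-u[1],u[0]])
ys=np.nonzero(m[90:125,170:176].mean(1)>.5)[0]+90;end=onz(c,[[173,ys.max()+.5]],.08)[0,:2]
e=d[2:]+u*((end-d[2:])@u)
row=np.nonzero(m[3,80:185])[0]+80;print('short row3',row.min(),row.max(),'col120',np.nonzero(m[:14,120])[0])
sl=onz(c,[[row.min()-.5,3],[row.max()+.5,3],[120,np.nonzero(m[:14,120])[0].max()+.5]],.08)[:,:2]
print('yaw',yaw,'free end',e,'coords rel free end (u,v):',[((q-e)@u*1000).round(1) for q in sl],[((q-e)@v*1000).round(1) for q in sl])
t=read_camera('top');gt=cv2.cvtColor(t['color'],cv2.COLOR_BGR2HSV);np.save('pics/cam_top2.npy',t,allow_pickle=True)
for nm,q in dict(c5=e+u*.105,e8=e+u*.105+v*.07,s0=e).items(): print(nm,q.round(4),proj(t,[[*q,.08]])/.64)
np.save('seam.npy',np.r_[e,u,v])
nib=np.array([.108,0,.0647])
s=read_state();print(s['tool_pos']);Rt=pose(yaw)
for z in(.13,.085):print('goal',np.array([*e,z])-Rt.apply(nib),delta(np.array([*e,z])-Rt.apply(nib),Rt))
E
```

```text
[(np.int64(161), np.int64(176), 36), (np.int64(162), np.int64(177), 52), (np.int64(164), np.int64(177), 68), (np.int64(164), np.int64(178), 84), (np.int64(165), np.int64(179), 100)]
short row3 92 175 col120 [0 1 2 3 4 5 6 7 8]
yaw -21.04831 free end [0.49867092 0.00379681] coords rel free end (u,v): [np.float64(109.5), np.float64(111.2), np.float64(105.0)] [np.float64(78.4), np.float64(-8.8), np.float64(49.3)]
c5 [ 0.5967 -0.0339] [[395.06410106 258.55996547]]
e8 [0.6218 0.0314] [[364.90943382 247.9826399 ]]
s0 [0.4987 0.0038] [[378.70311209 303.05434497]]
[ 0.39971645 -0.05961093  0.26496926]
goal [0.3978769  0.04258555 0.1947    ] (array([-0.0368, -0.0955,  0.0701]), array([ 0.05, -0.17,  1.13]))
goal [0.3978769  0.04258555 0.1497    ] (array([-0.0369, -0.0956,  0.1151]), array([ 0.05, -0.17,  1.13]))
```

Request:
servo_tool([
  {"tx": -0.01, "ty": -0.015, "tz": 0, "rx": 0, "ry": 0, "rz": 1, "grip": 0},
  {"tx": -0.025, "ty": -0.04, "tz": 0.005, "rx": 0, "ry": 0, "rz": 1, "grip": 0},
  {"tx": -0.036, "ty": -0.065, "tz": 0.015, "rx": 0, "ry": 0, "rz": 1, "grip": 0},
  {"tx": -0.036, "ty": -0.085, "tz": 0.035, "rx": 0, "ry": 0, "rz": 1, "grip": 0},
  {"tx": -0.036, "ty": -0.095, "tz": 0.055, "rx": 0, "ry": 0, "rz": 1, "grip": 0},
  {"tx": -0.036, "ty": -0.0955, "tz": 0.075, "rx": 0, "ry": 0, "rz": 1, "grip": 0},
  {"tx": -0.036, "ty": -0.0955, "tz": 0.09, "rx": 0, "ry": 0, "rz": 1, "grip": 0},
  {"tx": -0.036, "ty": -0.0955, "tz": 0.1, "rx": 0, "ry": 0, "rz": 1, "grip": 0},
  {"tx": -0.036, "ty": -0.0955, "tz": 0.104, "rx": 0, "ry": 0, "rz": 1, "grip": 0},
  {"tx": -0.036, "ty": -0.0955, "tz": 0.104, "rx": 0, "ry": 0, "rz": 1, "grip": 0},
  {"tx": -0.036, "ty": -0.0955, "tz": 0.104, "rx": 0, "ry": 0, "rz": 1, "grip": 0},
])

```text
t: 14.92
tool_pos: [0.3996, 0.0409, 0.1615]
orientation: [0.001, 0.983, -0.183, 0.001]
ft_force: [0.3, -0.4, -0.9]
gripper_width: 0.0177
gripper_force: 55.0
```

```bash
cat >> h.py <<'E'
NIB=np.array([.108,0,.0647])
def where(pr=True):
    S=np.load('seam.npy');e,u,v=S[:2],S[2:4],S[4:];s=read_state();n=s['tool_pos']+rot().apply(NIB)
    print('nib u,v,z mm',((n[:2]-e)@u*1000).round(1),((n[:2]-e)@v*1000).round(1),(n[2]*1000).round(1),'F',s['ft_force'].round(2),'t',s['t'],s['gripper_width'])
    M=rot();print('tool comps of u,v,down per mm',M.inv().apply(np.c_[[u,v],[0,0]]).round(3).tolist(),M.inv().apply([0,0,-1]).round(3))
E
python3 - <<'E'
from h import *
where()
c=snap('wrist','w7.png');s=read_state()
print('nib px pred',proj(c,[s['tool_pos']+rot().apply(NIB)]))
cv2.imwrite('pics/w7c.png',cv2.resize(c['color'][:120,180:330],(750,600),interpolation=cv2.INTER_CUBIC))
E
```

```text
nib u,v,z mm 2.3 -1.1 97.1 F [ 0.25 -0.39 -0.91] t 14.9167 0.0176612236467189
tool comps of u,v,down per mm [[1.0, -0.001, 0.003], [-0.001, -1.0, -0.002]] [-0.003 -0.002  1.   ]
nib px pred [[254.53325799  58.66199762]]
```

View pics/w7c.png

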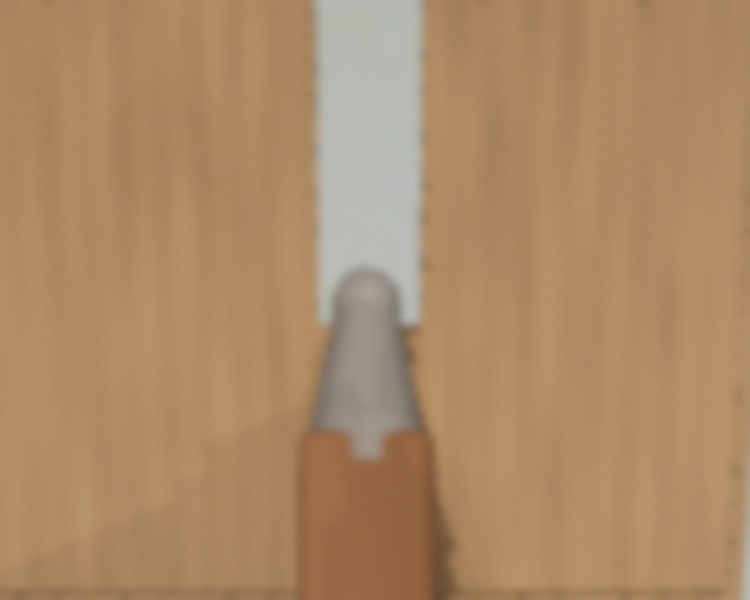

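The crop shows the nib at (366,298), centred on the tape (edges 317 to 423), with the tape's free end at y≈325. The alignment is good. Next I lower it gently.

Request:
servo_tool([
  {"tx": 0, "ty": -0.001, "tz": 0.004, "rx": 0, "ry": 0, "rz": 0, "grip": 0},
  {"tx": 0, "ty": -0.001, "tz": 0.007, "rx": 0, "ry": 0, "rz": 0, "grip": 0},
  {"tx": 0, "ty": -0.001, "tz": 0.009, "rx": 0, "ry": 0, "rz": 0, "grip": 0},
  {"tx": 0, "ty": -0.001, "tz": 0.011, "rx": 0, "ry": 0, "rz": 0, "grip": 0},
  {"tx": 0, "ty": -0.001, "tz": 0.012, "rx": 0, "ry": 0, "rz": 0, "grip": 0},
  {"tx": 0, "ty": -0.001, "tz": 0.012, "rx": 0, "ry": 0, "rz": 0, "grip": 0},
])

```text
t: 15.47
tool_pos: [0.3994, 0.0422, 0.1485]
orientation: [0.001, 0.983, -0.183, 0.001]
ft_force: [1.4, -0.1, -1.6]
gripper_width: 0.0173
gripper_force: 55.0
```

```bash
python3 -c "
from h import *
where()"
```

```text
nib u,v,z mm 1.7 0.1 84.0 F [ 1.37 -0.1  -1.6 ] t 15.4667 0.017346771183012335
tool comps of u,v,down per mm [[1.0, 0.0, 0.002], [0.0, -1.0, -0.002]] [-0.002 -0.002  1.   ]
```

Request:
servo_tool([
  {"tx": 0, "ty": 0, "tz": 0.001, "rx": 0, "ry": 0, "rz": 0, "grip": 0},
  {"tx": 0, "ty": 0, "tz": 0.001, "rx": 0, "ry": 0, "rz": 0, "grip": 0},
  {"tx": 0, "ty": 0, "tz": 0.001, "rx": 0, "ry": 0, "rz": 0, "grip": 0},
])

```text
t: 15.72
tool_pos: [0.3996, 0.0422, 0.1479]
orientation: [0.001, 0.983, -0.183, 0.001]
ft_force: [-0.5, 0.9, -0.7]
gripper_width: 0.0174
gripper_force: 55.0
```

Request:
servo_tool([
  {"tx": 0, "ty": 0, "tz": 0.001, "rx": 0, "ry": 0, "rz": 0, "grip": 0},
  {"tx": 0, "ty": 0, "tz": 0.001, "rx": 0, "ry": 0, "rz": 0, "grip": 0},
  {"tx": 0, "ty": 0, "tz": 0.001, "rx": 0, "ry": 0, "rz": 0, "grip": 0},
])

```text
t: 15.97
tool_pos: [0.3995, 0.0422, 0.1468]
orientation: [0.001, 0.983, -0.183, 0.001]
ft_force: [-0.4, 0.6, 0.3]
gripper_width: 0.0172
gripper_force: 55.0
```

Request:
servo_tool([
  {"tx": 0, "ty": 0, "tz": 0.001, "rx": 0, "ry": 0, "rz": 0, "grip": 0},
  {"tx": 0, "ty": 0, "tz": 0.001, "rx": 0, "ry": 0, "rz": 0, "grip": 0},
  {"tx": 0, "ty": 0, "tz": 0.001, "rx": 0, "ry": 0, "rz": 0, "grip": 0},
])

```text
t: 16.22
tool_pos: [0.3995, 0.0422, 0.1458]
orientation: [0.001, 0.983, -0.183, 0.001]
ft_force: [-0.5, -0.2, 0.7]
gripper_width: 0.0176
gripper_force: 55.0
```

```bash
python3 -c "
from h import *
where();print(read_state()['wrist_torque'])"
```

```text
nib u,v,z mm 1.8 0.1 81.3 F [-0.48 -0.23  0.73] t 16.2167 0.017595035069531976
tool comps of u,v,down per mm [[1.0, 0.0, 0.002], [0.0, -1.0, -0.002]] [-0.002 -0.002  1.   ]
[ 0.07524652  0.04657711 -0.03950575]
```

Contact is about 1.8 N (lid down about 3 mm). I start the rub along +tool x at 18 mm/s.

Request:
servo_tool([
  {"tx": 0.0008, "ty": 0, "tz": 0, "rx": 0, "ry": 0, "rz": 0, "grip": 0},
  {"tx": 0.002, "ty": 0, "tz": 0, "rx": 0, "ry": 0, "rz": 0, "grip": 0},
  {"tx": 0.0035, "ty": 0, "tz": 0, "rx": 0, "ry": 0, "rz": 0, "grip": 0},
  {"tx": 0.005, "ty": 0, "tz": 0, "rx": 0, "ry": 0, "rz": 0, "grip": 0},
  {"tx": 0.0065, "ty": 0, "tz": 0, "rx": 0, "ry": 0, "rz": 0, "grip": 0},
  {"tx": 0.008, "ty": 0, "tz": 0, "rx": 0, "ry": 0, "rz": 0, "grip": 0},
  {"tx": 0.0095, "ty": 0, "tz": 0, "rx": 0, "ry": 0, "rz": 0, "grip": 0},
  {"tx": 0.011, "ty": 0, "tz": 0, "rx": 0, "ry": 0, "rz": 0, "grip": 0},
  {"tx": 0.0125, "ty": 0, "tz": 0, "rx": 0, "ry": 0, "rz": 0, "grip": 0},
  {"tx": 0.014, "ty": 0, "tz": 0, "rx": 0, "ry": 0, "rz": 0, "grip": 0},
  {"tx": 0.0155, "ty": 0, "tz": 0, "rx": 0, "ry": 0, "rz": 0, "grip": 0},
  {"tx": 0.017, "ty": 0, "tz": 0, "rx": 0, "ry": 0, "rz": 0, "grip": 0},
])

```text
t: 17.22
tool_pos: [0.4155, 0.0361, 0.1458]
orientation: [0.001, 0.983, -0.183, 0.001]
ft_force: [-0.5, 0.6, 0.7]
gripper_width: 0.0175
gripper_force: 55.0
```

```bash
python3 -c "
from h import *
where();print(read_state()['wrist_torque'])"
```

```text
nib u,v,z mm 18.9 0.1 81.3 F [-0.55  0.63  0.69] t 17.2167 0.017548870641434164
tool comps of u,v,down per mm [[1.0, -0.0, 0.002], [-0.0, -1.0, -0.002]] [-0.002 -0.002  1.   ]
[ 0.13127153  0.06834214 -0.05367215]
```

Request:
servo_tool([
  {"tx": 0.0015, "ty": 0, "tz": 0, "rx": 0, "ry": 0, "rz": 0, "grip": 0},
  {"tx": 0.003, "ty": 0, "tz": 0, "rx": 0, "ry": 0, "rz": 0, "grip": 0},
  {"tx": 0.0045, "ty": 0, "tz": 0, "rx": 0, "ry": 0, "rz": 0, "grip": 0},
  {"tx": 0.006, "ty": 0, "tz": 0, "rx": 0, "ry": 0, "rz": 0, "grip": 0},
  {"tx": 0.0075, "ty": 0, "tz": 0, "rx": 0, "ry": 0, "rz": 0, "grip": 0},
  {"tx": 0.009, "ty": 0, "tz": 0, "rx": 0, "ry": 0, "rz": 0, "grip": 0},
  {"tx": 0.0105, "ty": 0, "tz": 0, "rx": 0, "ry": 0, "rz": 0, "grip": 0},
  {"tx": 0.012, "ty": 0, "tz": 0, "rx": 0, "ry": 0, "rz": 0, "grip": 0},
  {"tx": 0.0135, "ty": 0, "tz": 0, "rx": 0, "ry": 0, "rz": 0, "grip": 0},
  {"tx": 0.015, "ty": 0, "tz": 0, "rx": 0, "ry": 0, "rz": 0, "grip": 0},
  {"tx": 0.0165, "ty": 0, "tz": 0, "rx": 0, "ry": 0, "rz": 0, "grip": 0},
  {"tx": 0.018, "ty": 0, "tz": 0, "rx": 0, "ry": 0, "rz": 0, "grip": 0},
])

```text
t: 18.22
tool_pos: [0.4323, 0.0296, 0.1458]
orientation: [0.001, 0.983, -0.183, 0.001]
ft_force: [-0.4, 0.6, 0.5]
gripper_width: 0.0174
gripper_force: 55.0
```

Request:
servo_tool([
  {"tx": 0.0015, "ty": 0, "tz": 0, "rx": 0, "ry": 0, "rz": 0, "grip": 0},
  {"tx": 0.003, "ty": 0, "tz": 0, "rx": 0, "ry": 0, "rz": 0, "grip": 0},
  {"tx": 0.0045, "ty": 0, "tz": 0, "rx": 0, "ry": 0, "rz": 0, "grip": 0},
  {"tx": 0.006, "ty": 0, "tz": 0, "rx": 0, "ry": 0, "rz": 0, "grip": 0},
  {"tx": 0.0075, "ty": 0, "tz": 0, "rx": 0, "ry": 0, "rz": 0, "grip": 0},
  {"tx": 0.009, "ty": 0, "tz": 0, "rx": 0, "ry": 0, "rz": 0, "grip": 0},
  {"tx": 0.0105, "ty": 0, "tz": 0, "rx": 0, "ry": 0, "rz": 0, "grip": 0},
  {"tx": 0.012, "ty": 0, "tz": 0, "rx": 0, "ry": 0, "rz": 0, "grip": 0},
  {"tx": 0.0135, "ty": 0, "tz": 0, "rx": 0, "ry": 0, "rz": 0, "grip": 0},
  {"tx": 0.015, "ty": 0, "tz": 0, "rx": 0, "ry": 0, "rz": 0, "grip": 0},
  {"tx": 0.0165, "ty": 0, "tz": 0, "rx": 0, "ry": 0, "rz": 0, "grip": 0},
  {"tx": 0.018, "ty": 0, "tz": 0, "rx": 0, "ry": 0, "rz": 0, "grip": 0},
])

```text
t: 19.22
tool_pos: [0.4491, 0.0231, 0.1459]
orientation: [0.001, 0.983, -0.183, 0.001]
ft_force: [-0.2, 0.3, 0.0]
gripper_width: 0.0175
gripper_force: 55.0
```

```bash
python3 -c "
from h import *
where();print(read_state()['wrist_torque'])"
```

```text
nib u,v,z mm 54.9 0.1 81.4 F [-0.19  0.28  0.03] t 19.2167 0.01751895604955497
tool comps of u,v,down per mm [[1.0, -0.0, 0.002], [-0.0, -1.0, -0.002]] [-0.002 -0.002  1.   ]
[ 0.07245445  0.06096094 -0.0419412 ]
```

Request:
servo_tool([
  {"tx": 0.0015, "ty": 0, "tz": 0.0001, "rx": 0, "ry": 0, "rz": 0, "grip": 0},
  {"tx": 0.003, "ty": 0, "tz": 0.0002, "rx": 0, "ry": 0, "rz": 0, "grip": 0},
  {"tx": 0.0045, "ty": 0, "tz": 0.0003, "rx": 0, "ry": 0, "rz": 0, "grip": 0},
  {"tx": 0.006, "ty": 0, "tz": 0.0004, "rx": 0, "ry": 0, "rz": 0, "grip": 0},
  {"tx": 0.0075, "ty": 0, "tz": 0.0004, "rx": 0, "ry": 0, "rz": 0, "grip": 0},
  {"tx": 0.009, "ty": 0, "tz": 0.0004, "rx": 0, "ry": 0, "rz": 0, "grip": 0},
  {"tx": 0.0105, "ty": 0, "tz": 0.0004, "rx": 0, "ry": 0, "rz": 0, "grip": 0},
  {"tx": 0.012, "ty": 0, "tz": 0.0004, "rx": 0, "ry": 0, "rz": 0, "grip": 0},
  {"tx": 0.0135, "ty": 0, "tz": 0.0004, "rx": 0, "ry": 0, "rz": 0, "grip": 0},
  {"tx": 0.015, "ty": 0, "tz": 0.0004, "rx": 0, "ry": 0, "rz": 0, "grip": 0},
  {"tx": 0.0165, "ty": 0, "tz": 0.0004, "rx": 0, "ry": 0, "rz": 0, "grip": 0},
  {"tx": 0.018, "ty": 0, "tz": 0.0004, "rx": 0, "ry": 0, "rz": 0, "grip": 0},
])

```text
t: 20.22
tool_pos: [0.4659, 0.0167, 0.1455]
orientation: [0.001, 0.983, -0.183, 0.001]
ft_force: [-1.4, 0.6, 0.3]
gripper_width: 0.0173
gripper_force: 55.0
```

Request:
servo_tool([
  {"tx": 0.0015, "ty": 0, "tz": 0, "rx": 0, "ry": 0, "rz": 0, "grip": 0},
  {"tx": 0.003, "ty": 0, "tz": 0, "rx": 0, "ry": 0, "rz": 0, "grip": 0},
  {"tx": 0.0045, "ty": 0, "tz": 0, "rx": 0, "ry": 0, "rz": 0, "grip": 0},
  {"tx": 0.006, "ty": 0, "tz": 0, "rx": 0, "ry": 0, "rz": 0, "grip": 0},
  {"tx": 0.0075, "ty": 0, "tz": 0, "rx": 0, "ry": 0, "rz": 0, "grip": 0},
  {"tx": 0.009, "ty": 0, "tz": 0, "rx": 0, "ry": 0, "rz": 0, "grip": 0},
  {"tx": 0.0105, "ty": 0, "tz": 0, "rx": 0, "ry": 0, "rz": 0, "grip": 0},
  {"tx": 0.012, "ty": 0, "tz": 0, "rx": 0, "ry": 0, "rz": 0, "grip": 0},
  {"tx": 0.0135, "ty": 0, "tz": 0, "rx": 0, "ry": 0, "rz": 0, "grip": 0},
  {"tx": 0.015, "ty": 0, "tz": 0, "rx": 0, "ry": 0, "rz": 0, "grip": 0},
  {"tx": 0.0165, "ty": 0, "tz": 0, "rx": 0, "ry": 0, "rz": 0, "grip": 0},
  {"tx": 0.018, "ty": 0, "tz": 0, "rx": 0, "ry": 0, "rz": 0, "grip": 0},
])

```text
t: 21.22
tool_pos: [0.4827, 0.0102, 0.1456]
orientation: [0.001, 0.983, -0.183, 0.001]
ft_force: [-1.4, 0.1, -0.3]
gripper_width: 0.0171
gripper_force: 55.0
```

```bash
python3 -c "
from h import *
where();print(read_state()['wrist_torque'])"
```

```text
nib u,v,z mm 91.0 0.1 81.1 F [-1.4   0.14 -0.26] t 21.2167 0.017072602661422444
tool comps of u,v,down per mm [[1.0, -0.0, 0.002], [-0.0, -1.0, -0.002]] [-0.002 -0.002  1.   ]
[ 0.0658268   0.00705453 -0.01639789]
```

```bash
python3 - <<'E'
from h import *
F=[]
for i in range(4):
    c=read_camera('wrist');s=read_state();F.append(np.r_[s['ft_force'],s['wrist_torque'],s['tool_pos'][2]])
print(np.array(F).round(3)); cv2.imwrite('pics/w8.png',c['color'])
for n in('w5','w6','w7','w8'):
    g=cv2.cvtColor(cv2.imread(f'pics/{n}.png'),cv2.COLOR_BGR2HSV).astype(int)
    p=g[95:200,253:256].mean(1)
    # handle edges at rows and rod steel brightness near junction
    print(n,'junction rows',g[80:94,247:262,1].mean(1).round().astype(int).tolist())
where()
E
```

```text
[[ 0.491 -0.891  0.348 -0.067 -0.21   0.017  0.146]
 [ 0.905 -0.395  0.4   -0.055 -0.275 -0.016  0.146]
 [ 0.154 -0.489  0.22  -0.122 -0.262 -0.009  0.146]
 [ 0.452  0.411  0.379 -0.049 -0.227 -0.032  0.146]]
w5 junction rows [34, 34, 34, 33, 35, 44, 65, 86, 94, 96, 100, 114, 132, 141]
w6 junction rows [31, 31, 31, 31, 32, 39, 59, 79, 89, 91, 96, 108, 124, 132]
w7 junction rows [35, 35, 35, 34, 35, 43, 63, 85, 95, 97, 101, 114, 131, 139]
w8 junction rows [27, 34, 39, 42, 44, 45, 49, 60, 80, 91, 101, 119, 132, 136]
nib u,v,z mm 91.0 0.1 81.1 F [0.45 0.41 0.38] t 21.4167 0.017360204509110976
tool comps of u,v,down per mm [[1.0, -0.0, 0.002], [-0.0, -1.0, -0.002]] [-0.002 -0.002  1.   ]
```

The held force is still about 1.4 N above the free-hanging value. I continue to the corner.

Request:
servo_tool([
  {"tx": 0.0015, "ty": 0, "tz": 0.0001, "rx": 0, "ry": 0, "rz": 0, "grip": 0},
  {"tx": 0.003, "ty": 0, "tz": 0.0002, "rx": 0, "ry": 0, "rz": 0, "grip": 0},
  {"tx": 0.0045, "ty": 0, "tz": 0.0003, "rx": 0, "ry": 0, "rz": 0, "grip": 0},
  {"tx": 0.006, "ty": 0, "tz": 0.0004, "rx": 0, "ry": 0, "rz": 0, "grip": 0},
  {"tx": 0.0075, "ty": 0, "tz": 0.0005, "rx": 0, "ry": 0, "rz": 0, "grip": 0},
  {"tx": 0.009, "ty": 0, "tz": 0.0005, "rx": 0, "ry": 0, "rz": 0, "grip": 0},
  {"tx": 0.0105, "ty": 0, "tz": 0.0005, "rx": 0, "ry": 0, "rz": 0, "grip": 0},
  {"tx": 0.012, "ty": 0, "tz": 0.0005, "rx": 0, "ry": 0, "rz": 0, "grip": 0},
  {"tx": 0.0135, "ty": 0, "tz": 0.0005, "rx": 0, "ry": 0, "rz": 0, "grip": 0},
  {"tx": 0.015, "ty": 0, "tz": 0.0005, "rx": 0, "ry": 0, "rz": 0, "grip": 0},
  {"tx": 0.0165, "ty": 0, "tz": 0.0005, "rx": 0, "ry": 0, "rz": 0, "grip": 0},
  {"tx": 0.018, "ty": 0, "tz": 0.0005, "rx": 0, "ry": 0, "rz": 0, "grip": 0},
])

```text
t: 22.42
tool_pos: [0.4995, 0.0037, 0.1451]
orientation: [0.001, 0.983, -0.183, 0.001]
ft_force: [-0.5, 0.0, 0.9]
gripper_width: 0.0174
gripper_force: 55.0
```

Request:
servo_tool([
  {"tx": 0.0012, "ty": 0, "tz": 0, "rx": 0, "ry": 0, "rz": 0, "grip": 0},
  {"tx": 0.0024, "ty": 0, "tz": 0, "rx": 0, "ry": 0, "rz": 0, "grip": 0},
  {"tx": 0.0034, "ty": 0, "tz": 0, "rx": 0, "ry": 0, "rz": 0, "grip": 0},
  {"tx": 0.0034, "ty": -0.0008, "tz": 0, "rx": 0, "ry": 0, "rz": 0, "grip": 0},
  {"tx": 0.0034, "ty": -0.0022, "tz": 0, "rx": 0, "ry": 0, "rz": 0, "grip": 0},
  {"tx": 0.0034, "ty": -0.0037, "tz": 0, "rx": 0, "ry": 0, "rz": 0, "grip": 0},
  {"tx": 0.0034, "ty": -0.0052, "tz": 0, "rx": 0, "ry": 0, "rz": 0, "grip": 0},
  {"tx": 0.0034, "ty": -0.0067, "tz": 0, "rx": 0, "ry": 0, "rz": 0, "grip": 0},
  {"tx": 0.0034, "ty": -0.0082, "tz": 0, "rx": 0, "ry": 0, "rz": 0, "grip": 0},
  {"tx": 0.0034, "ty": -0.0097, "tz": 0, "rx": 0, "ry": 0, "rz": 0, "grip": 0},
  {"tx": 0.0034, "ty": -0.0112, "tz": 0, "rx": 0, "ry": 0, "rz": 0, "grip": 0},
  {"tx": 0.0034, "ty": -0.0127, "tz": 0, "rx": 0, "ry": 0, "rz": 0, "grip": 0},
])

```text
t: 23.42
tool_pos: [0.5072, 0.0145, 0.1451]
orientation: [0.001, 0.983, -0.183, 0.001]
ft_force: [-0.3, -1.2, 1.2]
gripper_width: 0.0175
gripper_force: 55.0
```

```bash
python3 - <<'E'
from h import *
where();c=snap('wrist','w9.png')
g=cv2.cvtColor(c['color'],cv2.COLOR_BGR2HSV)
m=(g[...,1]<75)&(g[...,2]>130)
for y in (40,46,52,58,64,70): 
    x=np.nonzero(m[y])[0];x=x[(x>100)&(x<400)];print(y,[(a[0],a[-1]) for a in np.split(x,np.nonzero(np.diff(x)>1)[0]+1) if len(a)>3])
print('tape pred rows', proj(c,[[*(np.load('seam.npy')[:2]+np.load('seam.npy')[2:4]*a+np.load('seam.npy')[4:]*.05),.08] for a in(.105,.1125,.12)]))
print('nib pred',proj(c,[read_state()['tool_pos']+rot().apply(NIB)]))
E
```

```text
nib u,v,z mm 112.2 12.9 80.6 F [-0.25 -1.2   1.17] t 23.4167 0.017494630537254856
tool comps of u,v,down per mm [[1.0, -0.0, 0.002], [-0.0, -1.0, -0.002]] [-0.002 -0.002  1.   ]
40 [(np.int64(359), np.int64(399))]
46 [(np.int64(162), np.int64(285)), (np.int64(359), np.int64(399))]
52 [(np.int64(163), np.int64(285)), (np.int64(358), np.int64(399))]
58 [(np.int64(101), np.int64(104)), (np.int64(163), np.int64(284)), (np.int64(358), np.int64(399))]
64 [(np.int64(101), np.int64(105)), (np.int64(164), np.int64(247)), (np.int64(249), np.int64(258)), (np.int64(260), np.int64(284)), (np.int64(357), np.int64(399))]
70 [(np.int64(101), np.int64(105)), (np.int64(248), np.int64(259)), (np.int64(262), np.int64(284)), (np.int64(357), np.int64(399))]
tape pred rows [[202.16781354  70.01592197]
 [201.67895701  58.48464402]
 [201.18044224  46.7317114 ]]
nib pred [[254.43938761  58.7963736 ]]
```

The nib is on the short leg's centre line (row 58.8 against 58.5), and the tape's free end is at column 163, which is v≈77 mm. I continue to v≈75.

Request:
servo_tool([
  {"tx": 0, "ty": -0.0015, "tz": 0, "rx": 0, "ry": 0, "rz": 0, "grip": 0},
  {"tx": 0, "ty": -0.003, "tz": 0, "rx": 0, "ry": 0, "rz": 0, "grip": 0},
  {"tx": 0, "ty": -0.0045, "tz": 0, "rx": 0, "ry": 0, "rz": 0, "grip": 0},
  {"tx": 0, "ty": -0.006, "tz": 0, "rx": 0, "ry": 0, "rz": 0, "grip": 0},
  {"tx": 0, "ty": -0.0075, "tz": 0, "rx": 0, "ry": 0, "rz": 0, "grip": 0},
  {"tx": 0, "ty": -0.009, "tz": 0, "rx": 0, "ry": 0, "rz": 0, "grip": 0},
  {"tx": 0, "ty": -0.0105, "tz": 0, "rx": 0, "ry": 0, "rz": 0, "grip": 0},
  {"tx": 0, "ty": -0.012, "tz": 0, "rx": 0, "ry": 0, "rz": 0, "grip": 0},
  {"tx": 0, "ty": -0.0135, "tz": 0, "rx": 0, "ry": 0, "rz": 0, "grip": 0},
  {"tx": 0, "ty": -0.015, "tz": 0, "rx": 0, "ry": 0, "rz": 0, "grip": 0},
  {"tx": 0, "ty": -0.0165, "tz": 0, "rx": 0, "ry": 0, "rz": 0, "grip": 0},
  {"tx": 0, "ty": -0.018, "tz": 0, "rx": 0, "ry": 0, "rz": 0, "grip": 0},
])

```text
t: 24.47
tool_pos: [0.5136, 0.0313, 0.145]
orientation: [0.001, 0.983, -0.183, 0.001]
ft_force: [-0.1, -0.9, 1.0]
gripper_width: 0.0177
gripper_force: 55.0
```

Request:
servo_tool([
  {"tx": 0, "ty": -0.0015, "tz": 0, "rx": 0, "ry": 0, "rz": 0, "grip": 0},
  {"tx": 0, "ty": -0.003, "tz": 0, "rx": 0, "ry": 0, "rz": 0, "grip": 0},
  {"tx": 0, "ty": -0.0045, "tz": 0, "rx": 0, "ry": 0, "rz": 0, "grip": 0},
  {"tx": 0, "ty": -0.006, "tz": 0, "rx": 0, "ry": 0, "rz": 0, "grip": 0},
  {"tx": 0, "ty": -0.0075, "tz": 0, "rx": 0, "ry": 0, "rz": 0, "grip": 0},
  {"tx": 0, "ty": -0.009, "tz": 0, "rx": 0, "ry": 0, "rz": 0, "grip": 0},
  {"tx": 0, "ty": -0.0105, "tz": 0, "rx": 0, "ry": 0, "rz": 0, "grip": 0},
  {"tx": 0, "ty": -0.012, "tz": 0, "rx": 0, "ry": 0, "rz": 0, "grip": 0},
  {"tx": 0, "ty": -0.0135, "tz": 0, "rx": 0, "ry": 0, "rz": 0, "grip": 0},
  {"tx": 0, "ty": -0.015, "tz": 0, "rx": 0, "ry": 0, "rz": 0, "grip": 0},
  {"tx": 0, "ty": -0.0165, "tz": 0, "rx": 0, "ry": 0, "rz": 0, "grip": 0},
  {"tx": 0, "ty": -0.018, "tz": 0, "rx": 0, "ry": 0, "rz": 0, "grip": 0},
])

```text
t: 25.47
tool_pos: [0.5201, 0.0481, 0.145]
orientation: [0.001, 0.983, -0.183, 0.001]
ft_force: [-0.5, -1.3, 0.8]
gripper_width: 0.0177
gripper_force: 55.0
```

```bash
python3 -c "
from h import *
where()"
```

```text
nib u,v,z mm 112.2 48.9 80.5 F [-0.47 -1.29  0.78] t 25.4667 0.017685033150025946
tool comps of u,v,down per mm [[1.0, -0.0, 0.002], [-0.0, -1.0, -0.002]] [-0.002 -0.002  1.   ]
```

Request:
servo_tool([
  {"tx": 0, "ty": -0.0015, "tz": 0, "rx": 0, "ry": 0, "rz": 0, "grip": 0},
  {"tx": 0, "ty": -0.003, "tz": 0, "rx": 0, "ry": 0, "rz": 0, "grip": 0},
  {"tx": 0, "ty": -0.0045, "tz": 0, "rx": 0, "ry": 0, "rz": 0, "grip": 0},
  {"tx": 0, "ty": -0.006, "tz": 0, "rx": 0, "ry": 0, "rz": 0, "grip": 0},
  {"tx": 0, "ty": -0.0075, "tz": 0, "rx": 0, "ry": 0, "rz": 0, "grip": 0},
  {"tx": 0, "ty": -0.009, "tz": 0, "rx": 0, "ry": 0, "rz": 0, "grip": 0},
  {"tx": 0, "ty": -0.0105, "tz": 0, "rx": 0, "ry": 0, "rz": 0, "grip": 0},
  {"tx": 0, "ty": -0.012, "tz": 0, "rx": 0, "ry": 0, "rz": 0, "grip": 0},
  {"tx": 0, "ty": -0.0135, "tz": 0, "rx": 0, "ry": 0, "rz": 0, "grip": 0},
  {"tx": 0, "ty": -0.015, "tz": 0, "rx": 0, "ry": 0, "rz": 0, "grip": 0},
  {"tx": 0, "ty": -0.0165, "tz": 0, "rx": 0, "ry": 0, "rz": 0, "grip": 0},
  {"tx": 0, "ty": -0.018, "tz": 0, "rx": 0, "ry": 0, "rz": 0, "grip": 0},
])

```text
t: 26.47
tool_pos: [0.5266, 0.0649, 0.145]
orientation: [0.001, 0.983, -0.183, 0.001]
ft_force: [-0.8, -0.8, 0.8]
gripper_width: 0.0171
gripper_force: 55.0
```

Request:
servo_tool([
  {"tx": 0, "ty": -0.0015, "tz": 0, "rx": 0, "ry": 0, "rz": 0, "grip": 0},
  {"tx": 0, "ty": -0.003, "tz": 0, "rx": 0, "ry": 0, "rz": 0, "grip": 0},
  {"tx": 0, "ty": -0.0045, "tz": 0, "rx": 0, "ry": 0, "rz": 0, "grip": 0},
  {"tx": 0, "ty": -0.006, "tz": 0, "rx": 0, "ry": 0, "rz": 0, "grip": 0},
  {"tx": 0, "ty": -0.0075, "tz": 0, "rx": 0, "ry": 0, "rz": 0, "grip": 0},
  {"tx": 0, "ty": -0.008, "tz": 0, "rx": 0, "ry": 0, "rz": 0, "grip": 0},
  {"tx": 0, "ty": -0.008, "tz": 0, "rx": 0, "ry": 0, "rz": 0, "grip": 0},
  {"tx": 0, "ty": -0.008, "tz": -0.004, "rx": 0, "ry": 0, "rz": 0, "grip": 0},
  {"tx": 0, "ty": -0.008, "tz": -0.01, "rx": 0, "ry": 0, "rz": 0, "grip": 0},
  {"tx": 0, "ty": -0.008, "tz": -0.016, "rx": 0, "ry": 0, "rz": 0, "grip": 0},
  {"tx": 0, "ty": -0.008, "tz": -0.018, "rx": 0, "ry": 0, "rz": 0, "grip": 0},
  {"tx": 0, "ty": -0.008, "tz": -0.018, "rx": 0, "ry": 0, "rz": 0, "grip": 0},
])

```text
t: 27.47
tool_pos: [0.5297, 0.0723, 0.1639]
orientation: [0.001, 0.983, -0.183, 0.001]
ft_force: [-0.3, -0.2, -0.9]
gripper_width: 0.0174
gripper_force: 55.0
```

```bash
python3 -c "
from h import *
where();s=read_state();print(s['tool_pos'],s['joint_pos'])"
```

```text
nib u,v,z mm 112.5 75.0 99.6 F [-0.29 -0.25 -0.95] t 27.4667 0.017417012867600255
tool comps of u,v,down per mm [[1.0, -0.0, 0.003], [-0.0, -1.0, -0.002]] [-0.003 -0.002  1.   ]
[0.52966297 0.07233006 0.16393437] [ 0.08948521 -0.16602913  1.83480479 -0.00279337  1.47064891  2.02799114]
```

Rubbing is done and the nib is off the lid. Next I back out from under the arch and rise.

Request:
servo_tool([
  {"tx": -0.005, "ty": 0, "tz": 0, "rx": 0, "ry": 0, "rz": 0, "grip": 0},
  {"tx": -0.02, "ty": 0, "tz": 0, "rx": 0, "ry": 0, "rz": 0, "grip": 0},
  {"tx": -0.04, "ty": 0, "tz": 0, "rx": 0, "ry": 0, "rz": 0, "grip": 0},
  {"tx": -0.06, "ty": 0, "tz": 0, "rx": 0, "ry": 0, "rz": 0, "grip": 0},
  {"tx": -0.08, "ty": 0, "tz": 0, "rx": 0, "ry": 0, "rz": 0, "grip": 0},
  {"tx": -0.1, "ty": 0, "tz": 0, "rx": 0, "ry": 0, "rz": 0, "grip": 0},
  {"tx": -0.115, "ty": 0, "tz": -0.005, "rx": 0, "ry": 0, "rz": 0, "grip": 0},
  {"tx": -0.12, "ty": 0, "tz": -0.03, "rx": 0, "ry": 0, "rz": 0, "grip": 0},
  {"tx": -0.12, "ty": 0, "tz": -0.06, "rx": 0, "ry": 0, "rz": 0, "grip": 0},
  {"tx": -0.12, "ty": 0, "tz": -0.09, "rx": 0, "ry": 0, "rz": 0, "grip": 0},
  {"tx": -0.12, "ty": 0, "tz": -0.12, "rx": 0, "ry": 0, "rz": 0, "grip": 0},
  {"tx": -0.12, "ty": 0, "tz": -0.14, "rx": 0, "ry": 0, "rz": 0, "grip": 0},
])

```text
t: 28.47
tool_pos: [0.4169, 0.1159, 0.3054]
orientation: [0.001, 0.983, -0.183, 0.002]
ft_force: [0.4, -0.3, -0.9]
gripper_width: 0.0175
gripper_force: 55.0
```

```bash
python3 -c "
from h import *
s=read_state();print(s['tool_pos'],s['joint_pos'])
# previous mat grasp pose: tcp .519,-.391 yaw 22.6
print(delta([.445,-.20,.30],pose(5)),delta([.519,-.391,.30],pose(22.6)))"
```

```text
[0.41689879 0.11590835 0.30541313] [ 0.21413127 -0.43407263  1.81665228 -0.00295675  1.75632184  2.15162471]
(array([0.1396, 0.2847, 0.0062]), array([  0.1 ,  -0.2 , -26.04])) (array([0.2773, 0.4364, 0.0069]), array([  0.14,  -0.19, -43.64]))
```

Request:
servo_tool([
  {"tx": 0.01, "ty": 0.015, "tz": 0, "rx": 0, "ry": 0, "rz": -1, "grip": 0},
  {"tx": 0.025, "ty": 0.04, "tz": 0, "rx": 0, "ry": 0, "rz": -4, "grip": 0},
  {"tx": 0.043, "ty": 0.068, "tz": 0, "rx": 0, "ry": 0, "rz": -7, "grip": 0},
  {"tx": 0.063, "ty": 0.098, "tz": 0, "rx": 0, "ry": 0, "rz": -10, "grip": 0},
  {"tx": 0.083, "ty": 0.13, "tz": 0, "rx": 0, "ry": 0, "rz": -14, "grip": 0},
  {"tx": 0.103, "ty": 0.162, "tz": 0, "rx": 0, "ry": 0, "rz": -18, "grip": 0},
  {"tx": 0.123, "ty": 0.194, "tz": 0, "rx": 0, "ry": 0, "rz": -22, "grip": 0},
  {"tx": 0.143, "ty": 0.226, "tz": 0, "rx": 0, "ry": 0, "rz": -26, "grip": 0},
  {"tx": 0.163, "ty": 0.258, "tz": 0, "rx": 0, "ry": 0, "rz": -30, "grip": 0},
  {"tx": 0.183, "ty": 0.29, "tz": 0, "rx": 0, "ry": 0, "rz": -34, "grip": 0},
  {"tx": 0.203, "ty": 0.32, "tz": 0, "rx": 0, "ry": 0, "rz": -38, "grip": 0},
  {"tx": 0.223, "ty": 0.35, "tz": 0, "rx": 0, "ry": 0, "rz": -41, "grip": 0},
])

```text
t: 29.47
tool_pos: [0.4993, -0.2927, 0.3035]
orientation: [0.001, 0.985, 0.175, 0.0]
ft_force: [0.1, 0.5, -0.9]
gripper_width: 0.0176
gripper_force: 55.0
```

```bash
python3 -c "
from h import *
s=read_state();print(s['tool_pos'])
print(delta([.519,-.391,.12],pose(22.6,25)))"
```

```text
[ 0.49931164 -0.29271261  0.30353849]
(array([-0.0154,  0.0986,  0.1838]), array([ 0.69, 25.  , -2.39]))
```

Request:
servo_tool([
  {"tx": -0.004, "ty": 0.025, "tz": 0, "rx": 0, "ry": 2, "rz": -1, "grip": 0},
  {"tx": -0.008, "ty": 0.055, "tz": 0.005, "rx": 0, "ry": 6, "rz": -2, "grip": 0},
  {"tx": -0.012, "ty": 0.08, "tz": 0.02, "rx": 0.3, "ry": 11, "rz": -2.4, "grip": 0},
  {"tx": -0.0155, "ty": 0.095, "tz": 0.045, "rx": 0.6, "ry": 16, "rz": -2.4, "grip": 0},
  {"tx": -0.0155, "ty": 0.0985, "tz": 0.075, "rx": 0.7, "ry": 21, "rz": -2.4, "grip": 0},
  {"tx": -0.0155, "ty": 0.0985, "tz": 0.105, "rx": 0.7, "ry": 25, "rz": -2.4, "grip": 0},
  {"tx": -0.0155, "ty": 0.0985, "tz": 0.135, "rx": 0.7, "ry": 25, "rz": -2.4, "grip": 0},
  {"tx": -0.0155, "ty": 0.0985, "tz": 0.165, "rx": 0.7, "ry": 25, "rz": -2.4, "grip": 0},
  {"tx": -0.0155, "ty": 0.0985, "tz": 0.19, "rx": 0.7, "ry": 25, "rz": -2.4, "grip": 0},
  {"tx": -0.0155, "ty": 0.0985, "tz": 0.21, "rx": 0.7, "ry": 25, "rz": -2.4, "grip": 0},
  {"tx": -0.0155, "ty": 0.0985, "tz": 0.22, "rx": 0.7, "ry": 25, "rz": -2.4, "grip": 0},
  {"tx": -0.0155, "ty": 0.0985, "tz": 0.22, "rx": 0.7, "ry": 25, "rz": -2.4, "grip": 0},
])

```text
t: 30.47
tool_pos: [0.5181, -0.3884, 0.0815]
orientation: [-0.044, 0.958, 0.19, 0.211]
ft_force: [-0.3, 0.6, -2.1]
gripper_width: 0.0176
gripper_force: 55.0
```

```bash
python3 - <<'E'
from h import *
s=read_state();print(s['tool_pos'],s['ft_force']);print(delta([.519,-.391,.0265],pose(22.6,25)))
c=snap('wrist','w10.png')
for n in('w5','w10'):
    g=cv2.cvtColor(cv2.imread(f'pics/{n}.png'),cv2.COLOR_BGR2HSV).astype(int)
    print(n,g[78:94,247:262,1].mean(1).round().astype(int).tolist(),'tip',g[46:64,250:257,1].mean(1).round().astype(int).tolist())
E
```

```text
[ 0.51809089 -0.38838088  0.08153615] [-0.33198503  0.64477395 -2.0972264 ]
(array([-0.0233,  0.003 ,  0.0498]), array([-0.11,  0.07, -0.24]))
w5 [34, 33, 34, 34, 34, 33, 35, 44, 65, 86, 94, 96, 100, 114, 132, 141] tip [119, 119, 119, 119, 119, 117, 109, 86, 55, 38, 32, 31, 31, 32, 32, 32, 31, 32]
w10 [31, 31, 31, 32, 31, 31, 32, 38, 58, 81, 90, 93, 97, 108, 125, 135] tip [8, 7, 7, 8, 10, 11, 12, 14, 19, 26, 28, 29, 29, 29, 29, 29, 30, 29]
```

The rod has not shifted in the grip, so the same pose puts it flat. I lower it gently.

Request:
servo_tool([
  {"tx": -0.007, "ty": 0.002, "tz": 0.014, "rx": 0, "ry": 0, "rz": 0, "grip": 0},
  {"tx": -0.014, "ty": 0.003, "tz": 0.029, "rx": 0, "ry": 0, "rz": 0, "grip": 0},
  {"tx": -0.018, "ty": 0.003, "tz": 0.038, "rx": 0, "ry": 0, "rz": 0, "grip": 0},
  {"tx": -0.02, "ty": 0.003, "tz": 0.0425, "rx": 0, "ry": 0, "rz": 0, "grip": 0},
  {"tx": -0.0212, "ty": 0.003, "tz": 0.0455, "rx": 0, "ry": 0, "rz": 0, "grip": 0},
  {"tx": -0.0216, "ty": 0.003, "tz": 0.0465, "rx": 0, "ry": 0, "rz": 0, "grip": 0},
  {"tx": -0.0216, "ty": 0.003, "tz": 0.0465, "rx": 0, "ry": 0, "rz": 0, "grip": 0},
  {"tx": -0.0216, "ty": 0.003, "tz": 0.0465, "rx": 0, "ry": 0, "rz": 0, "grip": 0},
])

```text
t: 31.18
tool_pos: [0.5204, -0.3924, 0.0337]
orientation: [-0.042, 0.958, 0.19, 0.213]
ft_force: [0.5, -0.5, -1.8]
gripper_width: 0.0176
gripper_force: 55.0
```

```bash
python3 -c "
from h import *
s=read_state();print(s['tool_pos'],s['ft_force'],delta([.519,-.391,.0259],pose(22.6,25)))"
```

```text
[ 0.52039419 -0.39238979  0.03369515] [ 0.50776907 -0.48613871 -1.83522626] (array([-0.004 , -0.0018,  0.0067]), array([ 0.13, -0.03, -0.13]))
```

Request:
servo_tool([
  {"tx": -0.001, "ty": 0, "tz": 0.002, "rx": 0, "ry": 0, "rz": 0, "grip": 0},
  {"tx": -0.0018, "ty": 0, "tz": 0.004, "rx": 0, "ry": 0, "rz": 0, "grip": 0},
  {"tx": -0.0024, "ty": 0, "tz": 0.0052, "rx": 0, "ry": 0, "rz": 0, "grip": 0},
  {"tx": -0.0027, "ty": 0, "tz": 0.0059, "rx": 0, "ry": 0, "rz": 0, "grip": 0},
  {"tx": -0.0027, "ty": 0, "tz": 0.0059, "rx": 0, "ry": 0, "rz": 0, "grip": 0},
  {"tx": -0.0027, "ty": 0, "tz": 0.0059, "rx": 0, "ry": 0, "rz": 0, "grip": 0},
])

```text
t: 31.68
tool_pos: [0.5202, -0.3921, 0.0264]
orientation: [-0.042, 0.958, 0.19, 0.212]
ft_force: [0.1, 0.8, -1.2]
gripper_width: 0.0173
gripper_force: 55.0
```

Request:
servo_tool([
  {"tx": -0.0003, "ty": 0, "tz": 0.0006, "rx": 0, "ry": 0, "rz": 0, "grip": 0},
  {"tx": -0.0003, "ty": 0, "tz": 0.0006, "rx": 0, "ry": 0, "rz": 0, "grip": 0},
  {"tx": -0.0003, "ty": 0, "tz": 0.0006, "rx": 0, "ry": 0, "rz": 0, "grip": 0},
])

```text
t: 31.93
tool_pos: [0.5202, -0.3922, 0.0259]
orientation: [-0.042, 0.958, 0.19, 0.212]
ft_force: [-1.5, -0.6, -0.4]
gripper_width: 0.0175
gripper_force: 55.0
```

Request:
servo_tool([
  {"tx": -0.0003, "ty": 0, "tz": 0.0006, "rx": 0, "ry": 0, "rz": 0, "grip": 0},
  {"tx": -0.0003, "ty": 0, "tz": 0.0006, "rx": 0, "ry": 0, "rz": 0, "grip": 0},
  {"tx": -0.0003, "ty": 0, "tz": 0.0006, "rx": 0, "ry": 0, "rz": 0, "grip": 0},
])

```text
t: 32.18
tool_pos: [0.5203, -0.3923, 0.0258]
orientation: [-0.042, 0.958, 0.19, 0.213]
ft_force: [-3.4, 0.5, 5.7]
gripper_width: 0.0174
gripper_force: 55.0
```

It is resting on the mat (+5.7 N). I open and withdraw.

Request:
servo_tool([
  {"tx": 0, "ty": 0, "tz": 0, "rx": 0, "ry": 0, "rz": 0, "grip": 0.45},
  {"tx": 0, "ty": 0, "tz": 0, "rx": 0, "ry": 0, "rz": 0, "grip": 0.45},
  {"tx": 0, "ty": 0, "tz": 0, "rx": 0, "ry": 0, "rz": 0, "grip": 0.45},
  {"tx": 0, "ty": 0, "tz": 0, "rx": 0, "ry": 0, "rz": 0, "grip": 0.45},
  {"tx": 0, "ty": 0, "tz": 0, "rx": 0, "ry": 0, "rz": 0, "grip": 0.45},
  {"tx": 0, "ty": 0, "tz": -0.015, "rx": 0, "ry": 0, "rz": 0, "grip": 0.45},
  {"tx": 0, "ty": 0, "tz": -0.04, "rx": 0, "ry": 0, "rz": 0, "grip": 0.45},
  {"tx": 0, "ty": 0, "tz": -0.07, "rx": 0, "ry": 0, "rz": 0, "grip": 0.45},
  {"tx": 0, "ty": 0, "tz": -0.1, "rx": 0, "ry": 0, "rz": 0, "grip": 0.45},
  {"tx": 0, "ty": 0, "tz": -0.13, "rx": 0, "ry": 0, "rz": 0, "grip": 0.45},
  {"tx": 0, "ty": 0, "tz": -0.15, "rx": 0, "ry": 0, "rz": 0, "grip": 0.45},
  {"tx": 0, "ty": 0, "tz": -0.15, "rx": 0, "ry": 0, "rz": 0, "grip": 0.45},
])

```text
t: 33.18
tool_pos: [0.4609, -0.4182, 0.167]
orientation: [-0.039, 0.957, 0.19, 0.214]
ft_force: [-0.6, 0.3, 0.1]
gripper_width: 0.0415
gripper_force: 0.0
```

```bash
python3 - <<'E'
from h import *
s=read_state();print(s['tool_pos'],s['ft_force'],s['gripper_width'])
c=snap('wrist','w11.png')
P=[[*(np.array([.519,-.391])+.0054*np.array([.923,.385])+d*np.array([.923,.385])),.013] for d in(-.055,.095,.118)]
uv=proj(c,P);print('expected rear/junction/nib px',uv.round(1))
g=cv2.cvtColor(c['color'],cv2.COLOR_BGR2HSV).astype(int)
# mat vs handle/steel contrast across rod mid and just beyond its ends
for p in uv: print(g[int(p[1]),int(p[0])-14:int(p[0])+15:2].tolist())
t=snap('top','t2.png');a=cv2.imread('pics/top0.png').astype(int);b=t['color'].astype(int)
d=(np.abs(a-b).max(2)>40).astype(np.uint8);d=cv2.morphologyEx(d,cv2.MORPH_OPEN,np.ones((3,3)))
n,l,st,ce=cv2.connectedComponentsWithStats(d);print([(x[:5].tolist()) for x in st[1:] if x[4]>8])
E
```

```text
[ 0.46091047 -0.4182026   0.16699855] [-0.5760323   0.31888714  0.1262024 ] 0.0414879954352088
expected rear/junction/nib px [[250.3 228.6]
 [250.  103.7]
 [249.9  86.4]]
[[13, 127, 139], [14, 127, 137], [14, 128, 136], [13, 126, 128], [13, 128, 100], [13, 129, 91], [13, 130, 92], [13, 129, 93], [13, 129, 95], [13, 133, 96], [13, 128, 102], [14, 128, 132], [14, 126, 142], [14, 125, 145], [14, 126, 146]]
[[14, 116, 156], [14, 120, 153], [14, 122, 152], [14, 120, 159], [14, 123, 153], [12, 139, 147], [12, 140, 151], [12, 114, 145], [12, 65, 146], [12, 101, 142], [12, 139, 138], [13, 142, 133], [13, 128, 131], [13, 122, 142], [14, 125, 145]]
[[13, 119, 154], [14, 116, 158], [14, 116, 160], [15, 115, 160], [15, 117, 161], [14, 119, 156], [13, 97, 129], [15, 36, 128], [15, 32, 144], [14, 36, 136], [14, 86, 136], [15, 116, 158], [14, 119, 159], [14, 121, 147], [14, 122, 134]]
[[338, 160, 3, 5, 15], [285, 187, 163, 136, 8135], [405, 186, 3, 3, 9], [131, 193, 10, 20, 132], [138, 215, 3, 3, 9], [508, 226, 3, 3, 9], [496, 231, 4, 5, 17], [501, 231, 3, 3, 9], [271, 233, 241, 151, 11430], [431, 242, 3, 3, 9], [209, 256, 75, 57, 2233], [139, 281, 84, 103, 4893], [498, 289, 3, 3, 9], [499, 294, 3, 6, 18], [508, 297, 4, 8, 25], [221, 302, 7, 8, 48], [244, 306, 4, 4, 14], [326, 317, 15, 27, 118], [253, 327, 5, 5, 22], [238, 329, 13, 5, 48], [218, 355, 3, 4, 12], [226, 373, 3, 4, 12], [228, 379, 6, 5, 15]]
```

The burnisher lies where expected on the mat. Nothing else has changed in the top view except where the arm or its shadow is. Handing in.

```bash
python3 -c "
from h import *
print(read_state()['t'],close_job())"
```

```text
the job is handed in; nothing more can be done
33.2833 None
```

I finished the job and handed it in at 33.3 s. The burnisher was drawn out, laid on the mat and regrasped. Its nib rubbed the whole L at under 2 N, the burnisher is back flat on the mat, and the top-view comparison shows nothing else moved.

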